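# Measure the reservoir block with the probe stand and lock the slide

### The arm

A 6-joint arm with a two-finger parallel gripper is mounted at the origin on the work surface. World frame = base frame: x ahead of the robot, y to its left, z up, the work surface at z = 0. Lengths are in m, angles in rad, forces in N, time in s.
With the tool pointing down it reaches from about 0.35 to 0.975 m from the base axis. Payload 4.9 kg.
Tool frame: the origin (TCP) lies midway between the tips of the shut fingers; the grasp point (between the pads) lies 19 mm behind it; z points along the fingers, y is the direction in which the jaws open and shut (so a half turn about z gives the same grasp; the last joint's range is limited). The gripper opens to 85 mm and grips with 20 to 120 N. Pads are 22 mm wide; open, the fingers measure 114 mm over their backs; the gripper's body (76 mm by 85 mm) begins 54 mm behind the grasp point. The pads swing forward as they close: fully open they stand 13 mm farther back than shut.
Start: joints at [-1.383, 0.053, 1.613, -0, 1.476, -0.119], TCP at [0.189, -0.596, 0.231] pointing down, gripper open.
Joint ranges: [-3.01, 3.01], [-1.01, 2.22], [0.06, 2.58], [-1.02, 4.17], [0.09, 2.62], [-3.14, 3.14]. Speed limits (rad/s): [2.57, 2.57, 3.14, 3.14, 3.14, 3.14].

### API

Orientations are given as a unit quaternion [w, x, y, z].
In Python, from plant import manip gives the robot as it stands. The module is installed in compiled form; this text tells all that it offers.
- The arm moves only by the tool move_arm, never from a script. Its argument "rows" is a list of rows, each an object of numbers: "tx", "ty", "tz": the shift along the tool's x, y, z in m; "ax", "ay", "az": the turn, a rotation vector about the tool's x, y, z in degrees; "jaw": the closure in counts, from 0 (fully open) to 255 (shut). In form: [{"tx": .., "ty": .., "tz": .., "ax": .., "ay": .., "az": .., "jaw": ..}, ...]. A call has 1 to 12 rows; each row shifts and turns the pose as measured when the row begins, along the tool's axes as they then stand; what a row does not reach is not made up. A row lasts 1/10 s, in which the tool goes at most 50 mm and 8.59 degrees, less where a joint would pass 70% of its speed; a pose out of reach is approached as far as the arm can. A call with a gripper value outside its range is refused whole. The fingers move at their own pace and stop on an object; the grip force is fixed at half the most. Time passes only in rows, so rows that do not move let the fingers close. It gives the time, the measured TCP pose, the force and the opening at its end, in the units of the state.
- manip.state(): the state, without advancing time (a new reading comes with each control period).
- manip.grab_frame(name): name is "scene" or "side" or "wrist"; returns a dict with "color" (384x512x3 uint8, red, green, blue), "intrinsics" (3x3 intrinsics, pixels), "R" (3x3) and "t" (3): a world point X has camera coordinates R X + t. Camera axes: x right, y down, z forward; pixel columns grow to the right and rows downward; lengths in m; the calibration is good to about 2 mm. A picture is of the moment at which its call begins. There is no depth.
- manip.job_done(): hands the job in, once; it reports no verdict.
The state is a dict: "time": time; "joint_pos": joint angles; "joint_vel": joint speeds; "joint_efforts": joint torques, N m; "tool_pos": TCP position; "tool_rot": TCP orientation; "contact_force": force on the tool from outside, world axes, zero at the start; "ft_torque": the same for the moment, N m; "gripper_width": opening from 0.0 (shut) to 1.0 (fully open).
Only numpy, scipy, OpenCV 4.12 (cv2) and the standard library are available. Lean on these libraries where they do the work, as an engineer would, in place of code of your own. Each camera call takes 0.05 s, during which the arm holds its last target.

### The job

Push the green reservoir block along its white guide lane, fully home against the end stop under the probe. Then gently press the blue pad down until the probe touches the bottom of the block's well, and swing the red lock lever all the way over so the slide is locked at that height. Leave the loose things around it where they are, and finish clear of everything.

Things in the scene. Friction and masses are not known exactly. Their poses are not given: they have to be found in the camera images.
- station: White base plate on the table, fixed, 120 (x) x 400 (y) x 12 mm, spanning y -280 to +120 mm. Its place varies, its yaw is within 0.3 rad of the world's. Origin at table height straight under the probe; +y runs along the guide lane to the end stop (the way the block is pushed), +x to the side where the lock lever is, z up
- stop (a point): Middle of the end stop's face, the face that stops the block, at its top edge: station y = +35 mm, 34 mm over the table. The lane before it lies between two rails 67 mm apart inside, each 12 mm thick, top 27 mm over the table, from station y = -240 to +35 mm
- column_top (a point): Top of the gauge's square aluminium column, 26 mm wide at its cap, standing at station x = 0, y = +75 mm, 180 to 195 mm over the table. It carries the slide
- home (a point): Point on the base plate's top (12 mm over the table), straight under the probe: the block's origin is here when it is fully home
- reservoir: Green loose block with a pale blue band, in the lane: 64 (x) x 120 (y) x 45 mm, 0.14 to 0.28 kg, axes as the station's (1.5 mm play a side). Origin at its underside, under the centre of its square well (36 x 36 mm, 36 deep, floor 9 mm above the origin). It reaches 35 mm to +y (front) and 85 mm to -y (flat tail face, push here). Starts 40 to 100 mm short of home
- probe_slide (a joint): How far the grey slide with the probe is lowered, m: 0 fully raised, 0.085 lowest; starts at 0 to 0.015. It stays where it is left; pushing it down takes about 2.5 N, raising it about 6.6 N. The column's height varies by 15 mm from set-up to set-up, so the value at which the probe touches the well's floor varies
- probe_tip (a point): Lower end of the steel probe, an upright 8 mm rod carried by the slide; at the start 10 to 40 mm above the top of the block. The grey arm that carries it is 26 mm wide (x), its underside 50 mm above the tip
- pad_top (a point): Centre of the top of the round blue press pad, 34 mm diameter, on the probe's axis, 115 mm straight above the probe's tip: press here to lower the slide
- lock_lever (a joint): Angle of the red lock lever, rad: 0 unlocked (starts at 0 to 0.15), 1.4 its stop, fully locked. Turns anticlockwise seen from above about an upright pivot on the slide at station x +30, y +75 mm: from pointing 50 degrees to the -y side of the station's +x to 30 degrees to its +y side. 1.1 N at the peg moves it; it stays where left and rides up and down with the slide
- lock_peg (a point): Centre of the top of the upright red peg at the lever's end, 12 mm diameter, standing 46 mm above the lever's bar, 55 mm from the pivot. Push it sideways, towards the station's +y, to lock. Its top is 125 mm above the probe's tip
- spare: Bystander: the orange reservoir block, same shape as the green one, loose, to be left alone; origin at its underside, under the centre of its well
- amber_bottle: Bystander: amber bottle, 60 mm diameter, 120 mm tall, loose, to be left alone; origin at its underside, at its middle
- buffer_jar: Bystander: clear jar with blue cap, 68 mm diameter, 85 mm tall, loose, to be left alone; origin at its underside, at its middle
- driver: Bystander: screwdriver lying flat, 160 mm long, loose, to be left alone; origin at its underside, at its middle
- nut_yellow: Bystander: yellow finger-tight nut, 20 mm diameter, 22 mm tall, loose, to be left alone; origin at its underside, at its middle
- nut_green: Bystander: green finger-tight nut, 20 mm diameter, 22 mm tall, loose, to be left alone; origin at its underside, at its middle
- tape_roll: Bystander: blue roll, ring 84 mm outside, 60 mm inside, 25 mm tall, lying flat, loose, to be left alone; origin at its underside, at its middle

How it is judged:
By the outcome, as a careful person would: the job done as asked, in the order asked, and still so for the second after the job is handed in, with the robot touching nothing.
It also fails if it takes over 59 s, if anything falls off the work surface, if the arm or the gripper's body presses on something with over 40 N, if the wrist force passes 120 N, or if a joint passes its speed limit or range.

## Working session

There is one attempt and no reset: what is moved stays moved. The work goes in short steps, Python scripts to look and compute and a tool call to move; the robot and the scene stay as the last step left them, time stands still between calls to the robot, and variables do not carry over. Pictures are saved under pics/ and viewed, and the job is handed in when it is done.

Besides the shell and the picture viewer there is one more tool, called as name(argument=value, ...) on one line, values as JSON. move_arm: Moves the arm, as the interface text tells. Its arguments: {"type":"object","properties":{"rows":{"type":"array"}},"required":["rows"]}

```bash
mkdir -p pics; python3 - <<'E'
from plant import manip
import cv2
s=manip.state()
for k in s: print(k,s[k])
for n in ["scene","side","wrist"]:
    f=manip.grab_frame(n)
    cv2.imwrite(f"pics/{n}0.png",f["color"][:,:,::-1])
    print(n,f["intrinsics"].round(1).tolist(),f["R"].round(4).tolist(),f["t"].round(4).tolist())
E
```

```text
time 0.0
joint_pos [-1.38303450e+00  5.33888534e-02  1.61434712e+00  1.78970027e-05
  1.47597272e+00 -1.18964288e-01]
joint_vel [-0.00099831 -0.00171439  0.00025586  0.00040997  0.00163212  0.00027684]
joint_efforts [-3.23190661e-04 -3.93682730e+01 -3.70180857e+01 -1.53599372e-04
  7.20401396e-03 -1.32637197e-05]
tool_pos [ 0.1886185  -0.59518984  0.23001145]
tool_rot [-1.05770042e-03  9.88262496e-01  1.52761643e-01 -2.74852784e-05]
contact_force [ 0.57207218 -0.78146649 -0.53396307]
ft_torque [ 0.01000509  0.02868063 -0.01944306]
gripper_width 0.9972624270856595
scene [[387.9, 0.0, 260.9], [0.0, 387.9, 192.6], [0.0, 0.0, 1.0]] [[0.8292, 0.5589, 0.0102], [0.4607, -0.6729, -0.5788], [-0.3166, 0.4846, -0.8154]] [-0.431, -0.1402, 1.6846]
side [[380.0, 0.0, 257.3], [0.0, 380.0, 186.0], [0.0, 0.0, 1.0]] [[-0.7786, -0.6275, 0.0061], [-0.4094, 0.5005, -0.7628], [0.4756, -0.5965, -0.6466]] [0.4251, 0.3544, 0.96]
wrist [[315.3, 0.0, 252.9], [0.0, 315.3, 198.0], [0.0, 0.0, 1.0]] [[0.3018, -0.9534, -0.002], [-0.9048, -0.2871, 0.3146], [-0.3005, -0.0932, -0.9492]] [-0.6236, -0.0402, 0.3815]
```

View pics/scene0.png

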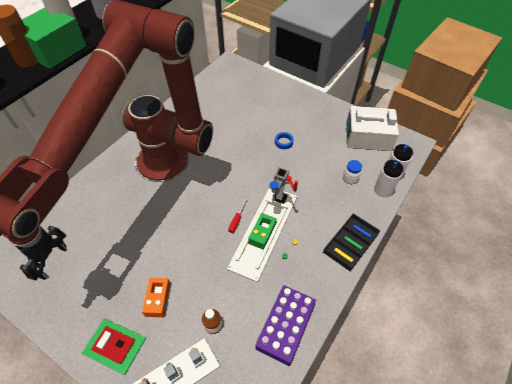

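View pics/side0.png

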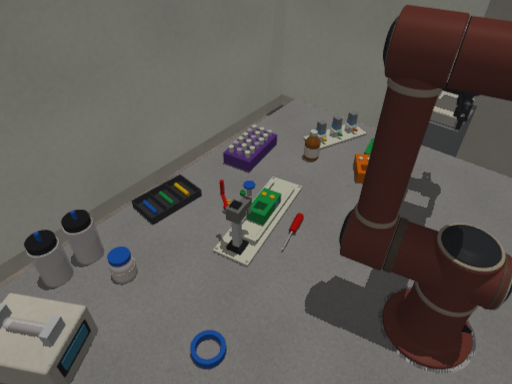

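View pics/wrist0.png

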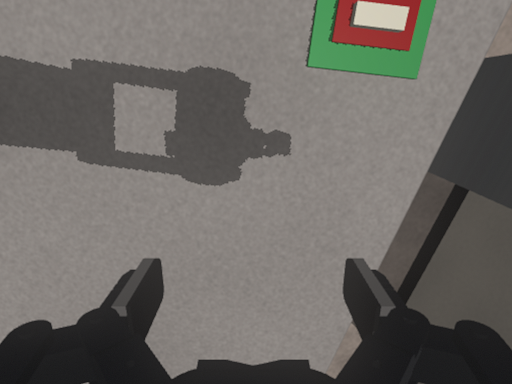

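```bash
python3 - <<'E'
import cv2
a=cv2.imread("pics/scene0.png")[150:290,215:315]; cv2.imwrite("pics/sc_z.png",cv2.resize(a,None,fx=4.2,fy=4.2,interpolation=cv2.INTER_CUBIC))
a=cv2.imread("pics/side0.png")[165:270,200:320]; cv2.imwrite("pics/sd_z.png",cv2.resize(a,None,fx=5,fy=5,interpolation=cv2.INTER_CUBIC))
E
```

```text
(no output)
```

View pics/sc_z.png

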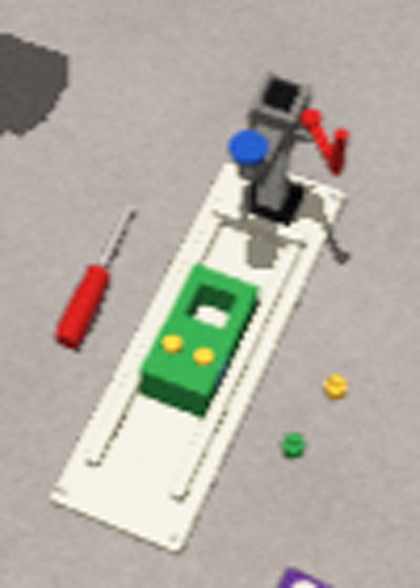

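View pics/sd_z.png

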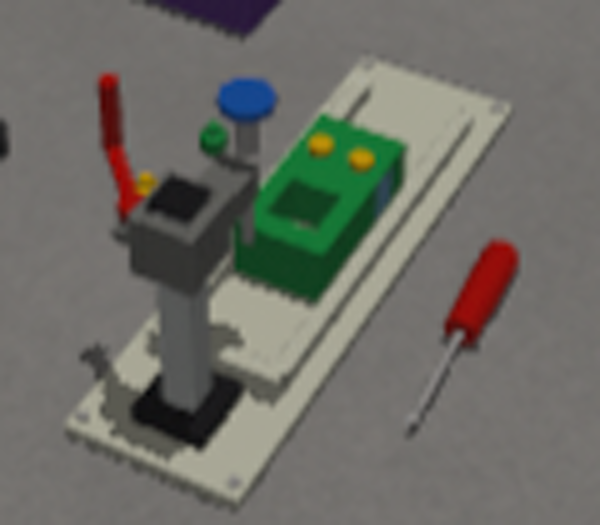

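```bash
cat > h.py <<'E'
import numpy as np, cv2
from plant import manip
def ray(f,u,v):
    K,R,t=f["intrinsics"],f["R"],f["t"]
    c=-R.T@t; d=R.T@np.linalg.solve(K,[u,v,1.]); return c,d/np.linalg.norm(d)
def onz(f,u,v,z):
    c,d=ray(f,u,v); return c+d*(z-c[2])/d[2]
def tri(fs,ps):
    A=np.zeros((3,3));b=np.zeros(3);L=[]
    for f,p in zip(fs,ps):
        c,d=ray(f,*p);P=np.eye(3)-np.outer(d,d);A+=P;b+=P@c;L.append((c,P))
    x=np.linalg.solve(A,b); return x,[float(np.linalg.norm(P@(x-c))) for c,P in L]
def proj(f,X):
    p=f["intrinsics"]@(f["R"]@np.asarray(X)+f["t"]); return p[:2]/p[2]
E
cat > m1.py <<'E'
from h import *
S=manip.grab_frame("scene");D=manip.grab_frame("side")
sc=lambda u,v:((u+.5)/4.2+215-.5,(v+.5)/4.2+150-.5)
sd=lambda u,v:((u+.5)/5+200-.5,(v+.5)/5+165-.5)
z=.012
# order: (-x,-y),(+x,-y),(+x,+y),(-x,+y)
A=[onz(S,*sc(*p),z) for p in [(52,497),(180,550),(347,197),(230,165)]]
B=[onz(D,*sd(*p),z) for p in [(512,105),(370,60),(66,428),(238,500)]]
M=np.array([[-.06,-.28],[.06,-.28],[.06,.12],[-.06,.12]])
for C in (A,B,(np.array(A)+np.array(B))/2):
    C=np.array(C)[:,:2]; print(C.round(4).tolist())
    m,c=M.mean(0),C.mean(0); H=(M-m).T@(C-c);U,s,V=np.linalg.svd(H);R=V.T@U.T
    if np.linalg.det(R)<0: print("refl")
    t=c-R@m; print("yaw",np.arctan2(R[1,0],R[0,0]),"t",t,"res",(C-(M@R.T+t)).round(4).tolist())
# tri pad, peg
for n,p,q in [("pad",(248,146),(247,96)),("peg",(341,133),(109,78)),("cap",(283,95),(180,199))]:
    print(n,tri([S,D],[sc(*p),sd(*q)]))
# block top corners z=.057: tail -x, tail +x, front +x, front -x
for n,f,g,P in [("S",S,sc,[(141,375),(203,400),(259,290),(197,264)]),("D",D,sd,[(406,147),(330,115),(238,225),(320,262)])]:
    print(n,[onz(f,*g(*p),.057)[:2].round(4).tolist() for p in P])
E
python3 m1.py
```

```text
[[0.5408, -0.2479], [0.6575, -0.226], [0.5883, 0.1605], [0.4747, 0.1287]]
yaw 0.17996606002667548 t [0.55100295 0.03251301] res [[-0.0013, 0.0058], [-0.0027, 0.0062], [-0.0002, -0.0008], [0.0042, -0.0112]]
[[0.542, -0.2497], [0.6515, -0.2263], [0.5815, 0.1667], [0.468, 0.143]]
yaw 0.1832841180589055 t [0.54618664 0.03708569] res [[0.0038, -0.0005], [-0.0047, 0.001], [-0.0018, 0.0007], [0.0027, -0.0012]]
[[0.5414, -0.2488], [0.6545, -0.2262], [0.5849, 0.1636], [0.4714, 0.1358]]
yaw 0.18164568762738684 t [0.54859315 0.03479916] res [[0.0012, 0.0027], [-0.0037, 0.0036], [-0.001, -0.0001], [0.0035, -0.0062]]
pad (array([0.54794695, 0.03576824, 0.20222056]), [0.0005903824188105709, 0.0005903824188105703])
peg (array([0.60877738, 0.0833121 , 0.21389613]), [0.0004019013464980099, 0.00040190134649807294])
cap (array([0.53535484, 0.1099696 , 0.1843931 ]), [0.0008183965385988121, 0.0008183965385987795])
S [[0.5506, -0.1291], [0.6081, -0.119], [0.5883, 0.0003], [0.5273, -0.0082]]
D [[0.5455, -0.1226], [0.6044, -0.1164], [0.5837, 0.0045], [0.5233, -0.0023]]
```

```bash
cat >> h.py <<'E'
from scipy.spatial.transform import Rotation as Rn
O=np.array([.5475,.036]); YAW=.182
def w(sx,sy,z): 
    c,s=np.cos(YAW),np.sin(YAW); return np.array([O[0]+c*sx-s*sy,O[1]+s*sx+c*sy,z])
def st(p):
    c,s=np.cos(YAW),np.sin(YAW); d=np.asarray(p)[:2]-O; return np.array([c*d[0]+s*d[1],-s*d[0]+c*d[1],p[2]])
def delta(target,yaw=YAW):
    s=manip.state();q=s["tool_rot"];R=Rn.from_quat([q[1],q[2],q[3],q[0]])
    T=Rn.from_matrix(np.array([[np.cos(yaw),np.sin(yaw),0],[np.sin(yaw),-np.cos(yaw),0],[0,0,-1]]))
    print("t",round(s["time"],2),"st mm",(st(s["tool_pos"])*1e3).round(1),"F",s["contact_force"].round(2),"w",round(s["gripper_width"],3))
    print("d mm",((R.inv().apply(np.asarray(target)-s["tool_pos"]))*1e3).round(1),"rot deg",np.degrees((R.inv()*T).as_rotvec()).round(2))
E
python3 -c "
from h import *
delta(w(0,-.215,.22))"
```

```text
t 0.25 st mm [-467.2 -556.1  230.7] F [0.12 0.11 0.68] w 1.001
d mm [ 506.  -280.3   11. ] rot deg [-0.06 -0.    7.15]
```

move_arm(rows=[{"jaw": 255}])

```text
schema error: expected keys tx, ty, tz, ax, ay, az, jaw
```

move_arm(rows=[{"tx": 0.03, "ty": -0.017, "tz": 0, "ax": 0, "ay": 0, "az": 0, "jaw": 255}, {"tx": 0.042, "ty": -0.023, "tz": 0, "ax": 0, "ay": 0, "az": 0, "jaw": 255}, {"tx": 0.042, "ty": -0.023, "tz": 0, "ax": 0, "ay": 0, "az": 0, "jaw": 255}, {"tx": 0.042, "ty": -0.023, "tz": 0, "ax": 0, "ay": 0, "az": 0, "jaw": 255}, {"tx": 0.042, "ty": -0.023, "tz": 0, "ax": 0, "ay": 0, "az": 0, "jaw": 255}, {"tx": 0.042, "ty": -0.023, "tz": 0, "ax": 0, "ay": 0, "az": 0, "jaw": 255}, {"tx": 0.042, "ty": -0.023, "tz": 0, "ax": 0, "ay": 0, "az": 0, "jaw": 255}, {"tx": 0.042, "ty": -0.023, "tz": 0, "ax": 0, "ay": 0, "az": 0, "jaw": 255}, {"tx": 0.042, "ty": -0.023, "tz": 0, "ax": 0, "ay": 0, "az": 0, "jaw": 255}, {"tx": 0.042, "ty": -0.023, "tz": 0, "ax": 0, "ay": 0, "az": 0, "jaw": 255}, {"tx": 0.03, "ty": -0.017, "tz": 0, "ax": 0, "ay": 0, "az": 0, "jaw": 255}, {"tx": 0, "ty": 0, "tz": 0, "ax": 0, "ay": 0, "az": 7, "jaw": 255}])

```text
time: 1.45
tool_pos: [0.5456, -0.2205, 0.2297]
tool_rot: [-0.0, 0.996, 0.088, 0.001]
contact_force: [0.0, -0.6, 0.2]
gripper_width: -0.001
```

```bash
python3 -c "
from h import *
delta(w(0,-.215,.22))"
```

```text
t 1.45 st mm [ -48.3 -251.9  229.7] F [ 0.01 -0.56  0.16] w -0.001
d mm [ 48.1 -37.2   9.8] rot deg [-0.01 -0.1  -0.33]
```

move_arm(rows=[{"tx": 0.03, "ty": -0.022, "tz": 0.005, "ax": 0, "ay": 0, "az": 0, "jaw": 255}, {"tx": 0.018, "ty": -0.015, "tz": 0.005, "ax": 0, "ay": 0, "az": -0.3, "jaw": 255}, {"tx": 0, "ty": 0, "tz": 0, "ax": 0, "ay": 0, "az": 0, "jaw": 255}])

```text
time: 1.75
tool_pos: [0.5884, -0.1728, 0.2193]
tool_rot: [0.0, 0.996, 0.091, 0.001]
contact_force: [-0.1, -0.3, -0.8]
gripper_width: -0.0
```

```bash
python3 -c "
from h import *
delta(w(0,-.215,.05))
for n in ['wrist','scene']:
  f=manip.grab_frame(n); cv2.imwrite('pics/%s1.png'%n,f['color'][:,:,::-1])
  if n=='wrist': np.savez('wr1.npz',**f)
"
```

```text
t 1.75 st mm [   2.5 -212.8  219.3] F [-0.08 -0.33 -0.83] w -0.0
d mm [ -2.7   2.2 169.3] rot deg [ 0.01 -0.09 -0.03]
```

View pics/wrist1.png

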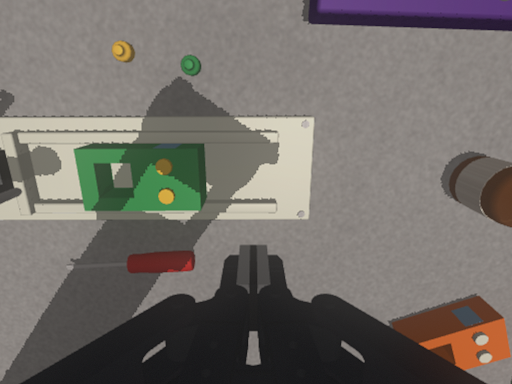

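View pics/scene1.png

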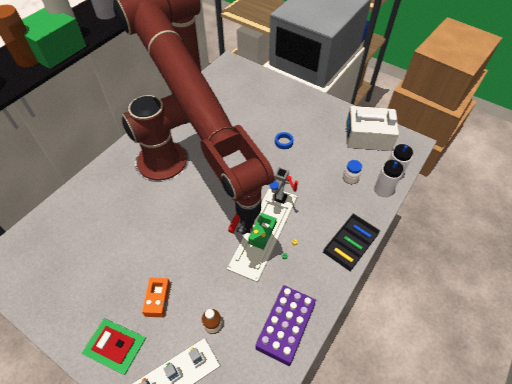

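```bash
python3 -c "
from h import *
f=dict(np.load('wr1.npz'))
for p,z in [((313,118),.012),((310,219),.012),((20,118),.012),((20,219),.012),((205,145),.057),((205,210),.057),((165,167),.062),((166,197),.062),((98,162),.057),((18,135),.034),((31,213),.034),((279,136),.027),((276,208),.027)]:
  print(p,(st(onz(f,*p,z))*1e3).round(1))
"
```

```text
(313, 118) [  59.2 -277.3   12. ]
(310, 219) [ -58.3 -280.7   12. ]
(20, 118) [59.4 39.4 12. ]
(20, 219) [-58.1  66.7  12. ]
(205, 145) [  37.1 -166.    57. ]
(205, 210) [ -30.  -162.7   57. ]
(165, 167) [  16.5 -126.8   62. ]
(166, 197) [ -14.2 -125.1   62. ]
(98, 162) [ 20.5 -59.9  57. ]
(18, 135) [44.  29.6 34. ]
(31, 213) [-42.   35.3  34. ]
(279, 136) [  41.9 -239.8   27. ]
(276, 208) [ -38.8 -238.5   27. ]
```

move_arm(rows=[{"tx": -0.001, "ty": 0, "tz": 0.03, "ax": 0, "ay": 0, "az": 0, "jaw": 255}, {"tx": 0, "ty": 0, "tz": 0.035, "ax": 0, "ay": 0, "az": 0, "jaw": 255}, {"tx": 0, "ty": 0, "tz": 0.035, "ax": 0, "ay": 0, "az": 0, "jaw": 255}, {"tx": 0, "ty": 0, "tz": 0.035, "ax": 0, "ay": 0, "az": 0, "jaw": 255}, {"tx": 0, "ty": 0, "tz": 0.025, "ax": 0, "ay": 0, "az": 0, "jaw": 255}, {"tx": 0, "ty": 0, "tz": 0.015, "ax": 0, "ay": 0, "az": 0, "jaw": 255}, {"tx": 0, "ty": 0, "tz": 0.008, "ax": 0, "ay": 0, "az": 0, "jaw": 255}, {"tx": 0, "ty": 0, "tz": 0, "ax": 0, "ay": 0, "az": 0, "jaw": 255}])

```text
time: 2.65
tool_pos: [0.5864, -0.1853, 0.0373]
tool_rot: [0.005, 0.996, 0.085, 0.005]
contact_force: [-0.5, 0.4, 0.8]
gripper_width: 0.004
```

```bash
python3 -c "
from h import *
delta(w(0,-.095,.035))
"
```

```text
t 2.65 st mm [  -1.8 -224.7   37.3] F [-0.52  0.44  0.81] w 0.004
d mm [   0.2 -129.7    1. ] rot deg [ 0.57 -0.5  -0.71]
```

move_arm(rows=[{"tx": 0.001, "ty": -0.012, "tz": 0, "ax": 0.6, "ay": -0.5, "az": -0.7, "jaw": 255}, {"tx": 0, "ty": -0.012, "tz": 0.001, "ax": 0, "ay": 0, "az": 0, "jaw": 255}, {"tx": 0, "ty": -0.008, "tz": 0, "ax": 0, "ay": 0, "az": 0, "jaw": 255}, {"tx": 0, "ty": -0.006, "tz": 0, "ax": 0, "ay": 0, "az": 0, "jaw": 255}, {"tx": 0, "ty": -0.006, "tz": 0, "ax": 0, "ay": 0, "az": 0, "jaw": 255}, {"tx": 0, "ty": -0.006, "tz": 0, "ax": 0, "ay": 0, "az": 0, "jaw": 255}, {"tx": 0, "ty": -0.006, "tz": 0, "ax": 0, "ay": 0, "az": 0, "jaw": 255}, {"tx": 0, "ty": -0.006, "tz": 0, "ax": 0, "ay": 0, "az": 0, "jaw": 255}])

```text
time: 3.45
tool_pos: [0.5798, -0.1207, 0.043]
tool_rot: [0.002, 0.996, 0.092, 0.005]
contact_force: [-0.3, -1.3, -0.8]
gripper_width: -0.002
```

```bash
python3 -c "
from h import *
delta(w(0,-.095,.035))
"
```

```text
t 3.45 st mm [   3.4 -159.9   43. ] F [-0.28 -1.3  -0.8 ] w -0.002
d mm [ -3.4 -65.    7.6] rot deg [ 0.32 -0.51  0.1 ]
```

move_arm(rows=[{"tx": -0.002, "ty": -0.005, "tz": 0.003, "ax": 0.3, "ay": -0.5, "az": 0, "jaw": 255}, {"tx": -0.001, "ty": -0.006, "tz": 0.003, "ax": 0, "ay": 0, "az": 0, "jaw": 255}, {"tx": -0.001, "ty": -0.006, "tz": 0.002, "ax": 0, "ay": 0, "az": 0, "jaw": 255}, {"tx": 0, "ty": -0.006, "tz": 0.001, "ax": 0, "ay": 0, "az": 0, "jaw": 255}, {"tx": 0, "ty": -0.006, "tz": 0, "ax": 0, "ay": 0, "az": 0, "jaw": 255}, {"tx": 0, "ty": -0.006, "tz": 0, "ax": 0, "ay": 0, "az": 0, "jaw": 255}])

```text
time: 4.05
tool_pos: [0.5722, -0.0879, 0.0367]
tool_rot: [0.004, 0.996, 0.091, 0.003]
contact_force: [0.9, -2.8, 3.8]
gripper_width: -0.004
```

```bash
python3 -c "
from h import *
delta(w(0,-.095,.035))
f=manip.grab_frame('wrist'); cv2.imwrite('pics/w2.png',f['color'][:,:,::-1])
f=manip.grab_frame('scene'); cv2.imwrite('pics/s2.png',f['color'][:,:,::-1])
"
```

```text
t 4.05 st mm [   1.8 -126.3   36.7] F [ 0.89 -2.84  3.81] w -0.004
d mm [ -1.8 -31.3   1.5] rot deg [ 0.45 -0.35  0.05]
```

View pics/w2.png

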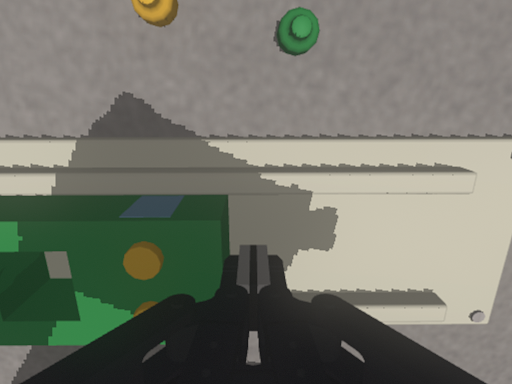

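move_arm(rows=[{"tx": -0.001, "ty": -0.006, "tz": 0.001, "ax": 0.4, "ay": -0.3, "az": 0, "jaw": 255}, {"tx": 0, "ty": -0.006, "tz": 0, "ax": 0, "ay": 0, "az": 0, "jaw": 255}, {"tx": 0, "ty": -0.005, "tz": 0, "ax": 0, "ay": 0, "az": 0, "jaw": 255}, {"tx": 0, "ty": -0.003, "tz": 0, "ax": 0, "ay": 0, "az": 0, "jaw": 255}])

```text
time: 4.55
tool_pos: [0.5669, -0.0665, 0.0353]
tool_rot: [-0.0, 0.996, 0.092, -0.0]
contact_force: [-0.2, -4.0, 2.9]
gripper_width: 0.002
```

move_arm(rows=[{"tx": 0, "ty": -0.003, "tz": 0, "ax": 0, "ay": 0, "az": 0, "jaw": 255}, {"tx": 0, "ty": -0.003, "tz": 0, "ax": 0, "ay": 0, "az": 0, "jaw": 255}])

```text
time: 4.75
tool_pos: [0.5657, -0.0602, 0.0354]
tool_rot: [0.0, 0.996, 0.092, -0.0]
contact_force: [1.5, -13.0, 3.0]
gripper_width: -0.006
```

move_arm(rows=[{"tx": 0, "ty": -0.003, "tz": 0, "ax": 0, "ay": 0, "az": 0, "jaw": 255}, {"tx": 0, "ty": -0.002, "tz": 0, "ax": 0, "ay": 0, "az": 0, "jaw": 255}])

```text
time: 4.95
tool_pos: [0.5658, -0.0604, 0.0362]
tool_rot: [0.007, 0.996, 0.093, 0.001]
contact_force: [1.9, -9.2, 0.5]
gripper_width: 0.0
```

```bash
python3 -c "
from h import *
delta(w(0,-.095,.035))
"
```

```text
t 4.95 st mm [  0.6 -98.1  36.2] F [ 1.9  -9.17  0.49] w 0.0
d mm [-0.6 -3.1  1.2] rot deg [ 0.75 -0.01  0.22]
```

move_arm(rows=[{"tx": 0, "ty": 0.01, "tz": 0, "ax": 0.4, "ay": 0, "az": 0.2, "jaw": 255}, {"tx": 0, "ty": 0.02, "tz": -0.005, "ax": 0, "ay": 0, "az": 0, "jaw": 255}, {"tx": 0, "ty": 0.02, "tz": -0.02, "ax": 0, "ay": 0, "az": 0, "jaw": 255}, {"tx": 0, "ty": 0, "tz": -0.035, "ax": 0, "ay": 0, "az": 0, "jaw": 255}, {"tx": 0, "ty": 0, "tz": -0.035, "ax": 0, "ay": 0, "az": 0, "jaw": 255}, {"tx": 0, "ty": 0, "tz": -0.035, "ax": 0, "ay": 0, "az": 0, "jaw": 255}, {"tx": 0, "ty": 0, "tz": -0.035, "ax": 0, "ay": 0, "az": 0, "jaw": 255}, {"tx": 0, "ty": 0, "tz": -0.03, "ax": 0, "ay": 0, "az": 0, "jaw": 255}, {"tx": 0, "ty": 0, "tz": -0.02, "ax": 0, "ay": 0, "az": 0, "jaw": 255}, {"tx": 0, "ty": 0, "tz": 0, "ax": 0, "ay": 0, "az": 0, "jaw": 255}])

```text
time: 5.95
tool_pos: [0.568, -0.1047, 0.2454]
tool_rot: [-0.013, 0.996, 0.091, -0.013]
contact_force: [0.2, 0.1, 0.5]
gripper_width: 0.007
```

```bash
python3 -c "
from h import *
delta(w(0,0,.23))
f=manip.grab_frame('wrist'); cv2.imwrite('pics/w3.png',f['color'][:,:,::-1]);np.savez('wr3.npz',**f)
f=manip.grab_frame('side'); cv2.imwrite('pics/sd3.png',cv2.resize(f['color'][120:290,160:360,::-1],None,fx=4,fy=3.5*4/3.5,interpolation=cv2.INTER_CUBIC)[:600])
"
```

```text
t 5.95 st mm [  -5.3 -142.1  245.4] F [0.15 0.09 0.52] w 0.007
d mm [   5.7 -141.6   19.4] rot deg [-1.66  1.31 -0.03]
```

View pics/w3.png

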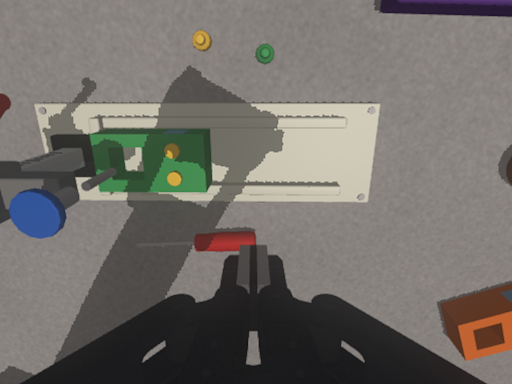

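View pics/sd3.png

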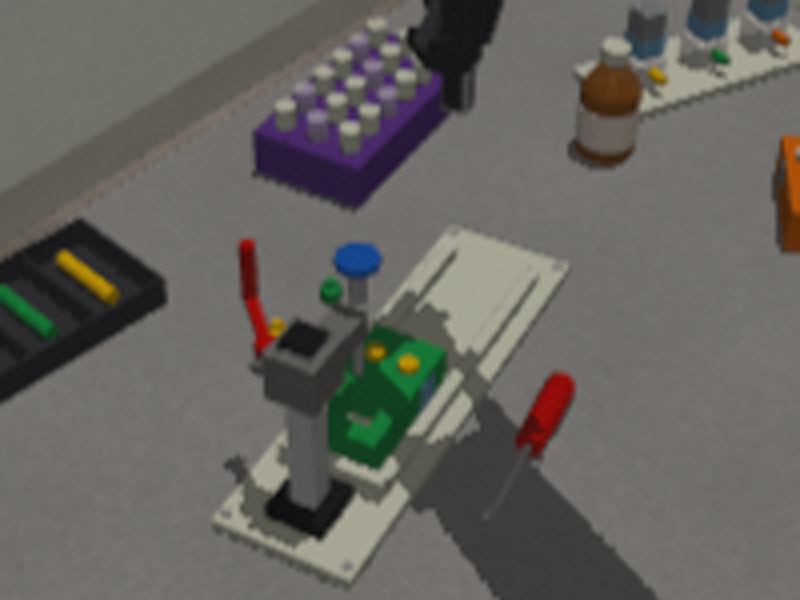

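```bash
python3 -c "
from h import *
f=dict(np.load('wr3.npz'))
for p,z in [((346,118),.027),((338,185),.027),((379,104),.012),((369,202),.012),((37,104),.012),((211,130),.057),((211,191),.057),((99,118),.034)]:
  print(p,(st(onz(f,*p,z))*1e3).round(1))
F=[manip.grab_frame('scene'),manip.grab_frame('side')];P=[]
for g in F:
  h=cv2.cvtColor(g['color'],cv2.COLOR_RGB2HSV); m=cv2.inRange(h,(100,150,80),(125,255,255)); n,l,s,c=cv2.connectedComponentsWithStats(m)
  e=proj(g,w(0,0,.2)); i=1+np.argmin(np.hypot(*(c[1:]-e).T)); print(s[i],c[i],e); P.append(c[i])
x,r=tri(F,P); print('pad',(st(x)*1e3).round(1),r)
"
```

```text
(346, 118) [  45.6 -238.    27. ]
(338, 185) [ -31.7 -236.1   27. ]
(379, 104) [  59.6 -277.3   12. ]
(369, 202) [ -58.3 -280.4   12. ]
(37, 104) [ 59.4 116.5  12. ]
(211, 130) [ 36.1 -92.7  57. ]
(211, 191) [-30.5 -89.7  57. ]
(99, 118) [45.8 34.7 34. ]
[269 181  10   8  58] [273.55172414 184.63793103] [273.73983597 184.64311654]
[244 181  11   8  75] [248.82666667 184.4       ] [249.28446089 184.53037277]
pad [3.000e-01 1.000e-01 2.003e+02] [0.0009878406308404765, 0.0009878406308403997]
```

move_arm(rows=[{"tx": 0.002, "ty": -0.025, "tz": 0, "ax": -1.6, "ay": 1.3, "az": 0, "jaw": 255}, {"tx": 0.001, "ty": -0.03, "tz": 0, "ax": 0, "ay": 0, "az": 0, "jaw": 255}, {"tx": 0.001, "ty": -0.03, "tz": 0, "ax": 0, "ay": 0, "az": 0, "jaw": 255}, {"tx": 0.001, "ty": -0.03, "tz": 0.0, "ax": 0, "ay": 0, "az": 0, "jaw": 255}, {"tx": 0, "ty": -0.012, "tz": 0.0, "ax": 0, "ay": 0, "az": 0, "jaw": 255}, {"tx": 0, "ty": 0, "tz": 0.0, "ax": 0, "ay": 0, "az": 0, "jaw": 255}])

```text
time: 6.75
tool_pos: [0.5411, 0.0262, 0.2266]
tool_rot: [-0.005, 0.996, 0.089, -0.015]
contact_force: [0.2, -0.5, -0.4]
gripper_width: -0.002
```

```bash
python3 -c "
from h import *
delta(w(0,0,.205))
"
```

```text
t 6.75 st mm [ -8.1  -8.5 226.6] F [ 0.17 -0.49 -0.43] w -0.002
d mm [ 8.7 -8.2 21.4] rot deg [-0.73  1.64 -0.17]
```

move_arm(rows=[{"tx": 0.008, "ty": -0.008, "tz": 0, "ax": -0.7, "ay": 1.6, "az": -0.2, "jaw": 255}, {"tx": 0, "ty": 0, "tz": 0, "ax": 0, "ay": 0, "az": 0, "jaw": 255}])

```text
time: 6.95
tool_pos: [0.5469, 0.0345, 0.2239]
tool_rot: [0.0, 0.996, 0.091, -0.002]
contact_force: [-0.2, -0.2, -0.0]
gripper_width: 0.002
```

```bash
python3 -c "
from h import *
delta(w(0,0,.205))
"
```

```text
t 6.95 st mm [ -0.8  -1.4 223.9] F [-0.2  -0.15 -0.  ] w 0.002
d mm [ 0.9 -1.4 18.9] rot deg [-0.    0.23  0.01]
```

Now descend to contact and press.

move_arm(rows=[{"tx": 0.001, "ty": -0.001, "tz": 0.008, "ax": 0, "ay": 0.2, "az": 0, "jaw": 255}, {"tx": 0, "ty": 0, "tz": 0.006, "ax": 0, "ay": 0, "az": 0, "jaw": 255}, {"tx": 0, "ty": 0, "tz": 0.006, "ax": 0, "ay": 0, "az": 0, "jaw": 255}, {"tx": 0, "ty": 0, "tz": 0.006, "ax": 0, "ay": 0, "az": 0, "jaw": 255}])

```text
time: 7.35
tool_pos: [0.548, 0.0329, 0.1958]
tool_rot: [-0.0, 0.996, 0.089, -0.001]
contact_force: [-0.8, 1.9, 2.3]
gripper_width: 0.003
```

move_arm(rows=[{"tx": 0, "ty": 0, "tz": 0.006, "ax": 0, "ay": 0, "az": 0, "jaw": 255}, {"tx": 0, "ty": 0, "tz": 0.006, "ax": 0, "ay": 0, "az": 0, "jaw": 255}, {"tx": 0, "ty": 0, "tz": 0.006, "ax": 0, "ay": 0, "az": 0, "jaw": 255}, {"tx": 0, "ty": 0, "tz": 0.006, "ax": 0, "ay": 0, "az": 0, "jaw": 255}])

```text
time: 7.75
tool_pos: [0.548, 0.0329, 0.1707]
tool_rot: [-0.001, 0.996, 0.089, -0.001]
contact_force: [-1.6, 2.0, 2.7]
gripper_width: -0.0
```

```bash
python3 -c "
from h import *
delta(w(0,0,.136))
f=manip.grab_frame('side'); cv2.imwrite('pics/sd4.png',cv2.resize(f['color'][150:290,190:340,::-1],None,fx=4,fy=4,interpolation=cv2.INTER_CUBIC))
"
```

```text
t 7.75 st mm [ -0.   -3.2 170.7] F [-1.57  1.97  2.68] w -0.0
d mm [ 0.1 -3.1 34.7] rot deg [-0.08  0.09 -0.21]
```

View pics/sd4.png

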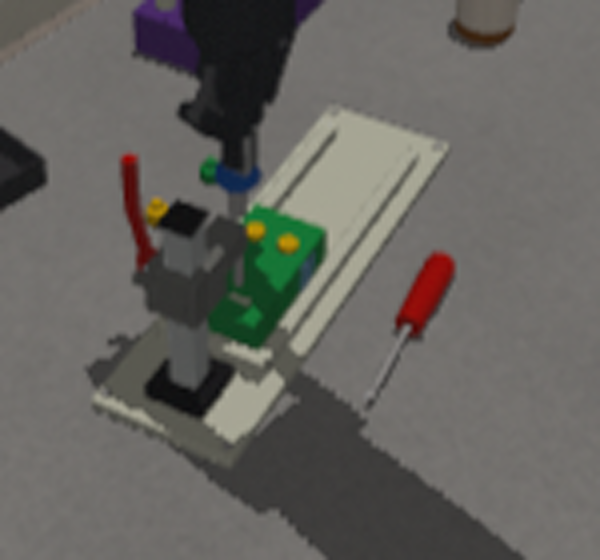

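move_arm(rows=[{"tx": 0, "ty": -0.001, "tz": 0.006, "ax": 0, "ay": 0, "az": 0, "jaw": 255}, {"tx": 0, "ty": 0, "tz": 0.006, "ax": 0, "ay": 0, "az": 0, "jaw": 255}, {"tx": 0, "ty": 0, "tz": 0.006, "ax": 0, "ay": 0, "az": 0, "jaw": 255}, {"tx": 0, "ty": 0, "tz": 0.004, "ax": 0, "ay": 0, "az": 0, "jaw": 255}])

```text
time: 8.2
tool_pos: [0.5481, 0.0331, 0.1463]
tool_rot: [0.0, 0.996, 0.089, -0.0]
contact_force: [0.0, 0.3, 3.0]
gripper_width: 0.003
```

move_arm(rows=[{"tx": 0, "ty": 0, "tz": 0.003, "ax": 0, "ay": 0, "az": 0, "jaw": 255}, {"tx": 0, "ty": 0, "tz": 0.003, "ax": 0, "ay": 0, "az": 0, "jaw": 255}])

```text
time: 8.4
tool_pos: [0.5481, 0.0331, 0.1395]
tool_rot: [0.0, 0.996, 0.089, -0.001]
contact_force: [-0.5, 0.3, 2.6]
gripper_width: -0.006
```

move_arm(rows=[{"tx": 0, "ty": 0, "tz": 0.0015, "ax": 0, "ay": 0, "az": 0, "jaw": 255}, {"tx": 0, "ty": 0, "tz": 0.0015, "ax": 0, "ay": 0, "az": 0, "jaw": 255}])

```text
time: 8.6
tool_pos: [0.5481, 0.0331, 0.1361]
tool_rot: [0.0, 0.996, 0.089, -0.001]
contact_force: [-0.9, 0.6, 1.6]
gripper_width: -0.004
```

move_arm(rows=[{"tx": 0, "ty": 0, "tz": 0.001, "ax": 0, "ay": 0, "az": 0, "jaw": 255}])

```text
time: 8.7
tool_pos: [0.5482, 0.0331, 0.1359]
tool_rot: [0.0, 0.996, 0.089, -0.001]
contact_force: [-3.8, 0.2, 10.6]
gripper_width: 0.002
```

move_arm(rows=[{"tx": 0, "ty": 0, "tz": 0.001, "ax": 0, "ay": 0, "az": 0, "jaw": 255}])

```text
time: 8.8
tool_pos: [0.5481, 0.0331, 0.1359]
tool_rot: [0.0, 0.996, 0.089, -0.001]
contact_force: [-3.7, -0.0, 7.9]
gripper_width: -0.006
```

move_arm(rows=[{"tx": 0, "ty": 0, "tz": 0.001, "ax": 0, "ay": 0, "az": 0, "jaw": 255}])

```text
time: 8.9
tool_pos: [0.5481, 0.0331, 0.1359]
tool_rot: [0.0, 0.996, 0.089, -0.001]
contact_force: [-3.2, -0.3, 7.3]
gripper_width: -0.002
```

move_arm(rows=[{"tx": 0, "ty": 0, "tz": -0.004, "ax": 0, "ay": 0, "az": 0, "jaw": 255}, {"tx": 0, "ty": 0, "tz": -0.02, "ax": 0, "ay": 0, "az": 0, "jaw": 255}, {"tx": 0, "ty": 0.005, "tz": -0.025, "ax": 0, "ay": 0, "az": 0, "jaw": 255}, {"tx": 0.0, "ty": 0.01, "tz": -0.02, "ax": 0, "ay": 0, "az": 0, "jaw": 255}, {"tx": 0.02, "ty": 0.005, "tz": -0.01, "ax": 0, "ay": 0, "az": 0, "jaw": 255}, {"tx": 0.025, "ty": 0, "tz": 0, "ax": 0, "ay": 0, "az": 0, "jaw": 255}, {"tx": 0.02, "ty": 0, "tz": 0, "ax": 0, "ay": 0, "az": 0, "jaw": 255}, {"tx": 0, "ty": 0, "tz": 0, "ax": 0, "ay": 0, "az": 0, "jaw": 255}])

```text
time: 9.7
tool_pos: [0.6155, 0.0244, 0.214]
tool_rot: [0.001, 0.996, 0.089, -0.004]
contact_force: [-0.7, 0.4, 0.0]
gripper_width: -0.001
```

```bash
python3 -c "
from h import *
delta(w(.066,-.012,.128))
for n,(a,b,c,d) in {'side':(150,290,190,340),'scene':(140,290,210,330)}.items():
  f=manip.grab_frame(n); cv2.imwrite('pics/%s5.png'%n,cv2.resize(f['color'][a:b,c:d,::-1],None,fx=4,fy=4,interpolation=cv2.INTER_CUBIC))
  print(n,proj(f,w(.065,.033,.146)),proj(f,w(0,0,.136)))
"
```

```text
t 9.7 st mm [ 64.8 -23.7 214. ] F [-0.7   0.4   0.05] w -0.001
d mm [  1.7 -11.7  86. ] rot deg [ 0.02  0.41 -0.22]
side [224.38518107 198.19183862] [249.44926738 201.2876887 ]
scene [293.14200795 192.64989109] [273.08986034 195.06978613]
```

View pics/side5.png

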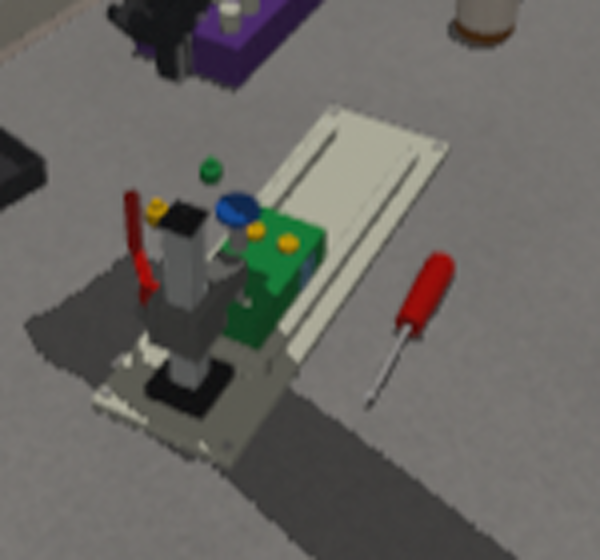

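View pics/scene5.png

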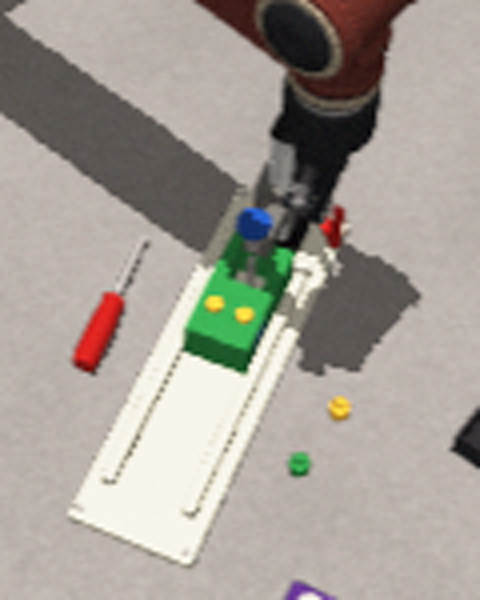

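move_arm(rows=[{"tx": 0.003, "ty": 0, "tz": 0.02, "ax": 0, "ay": 0.4, "az": -0.2, "jaw": 255}, {"tx": 0, "ty": 0, "tz": 0.025, "ax": 0, "ay": 0, "az": 0, "jaw": 255}, {"tx": 0, "ty": 0, "tz": 0.02, "ax": 0, "ay": 0, "az": 0, "jaw": 255}, {"tx": 0, "ty": 0, "tz": 0.01, "ax": 0, "ay": 0, "az": 0, "jaw": 255}, {"tx": 0, "ty": 0, "tz": 0.003, "ax": 0, "ay": 0, "az": 0, "jaw": 255}, {"tx": 0, "ty": 0, "tz": 0, "ax": 0, "ay": 0, "az": 0, "jaw": 255}])

```text
time: 10.4
tool_pos: [0.6117, 0.0244, 0.1329]
tool_rot: [0.0, 0.996, 0.091, -0.002]
contact_force: [0.0, -0.4, 0.4]
gripper_width: 0.002
```

```bash
python3 -c "
from h import *
delta(w(.07,.018,.128))
"
```

```text
t 10.4 st mm [ 61.  -23.  132.9] F [ 0.01 -0.42  0.41] w 0.002
d mm [  9.  -41.    4.9] rot deg [ 0.    0.25 -0.02]
```

move_arm(rows=[{"tx": 0.006, "ty": -0.012, "tz": 0.003, "ax": 0, "ay": 0.2, "az": 0, "jaw": 255}, {"tx": 0.004, "ty": -0.012, "tz": 0.001, "ax": 0, "ay": 0, "az": 0, "jaw": 255}, {"tx": 0.003, "ty": -0.01, "tz": 0, "ax": 0, "ay": 0, "az": 0, "jaw": 255}, {"tx": 0.003, "ty": -0.006, "tz": 0, "ax": 0, "ay": 0, "az": 0, "jaw": 255}, {"tx": 0.003, "ty": -0.006, "tz": 0, "ax": 0, "ay": 0, "az": 0, "jaw": 255}])

```text
time: 10.9
tool_pos: [0.625, 0.0773, 0.1329]
tool_rot: [0.0, 0.996, 0.091, 0.003]
contact_force: [1.7, -2.6, -0.1]
gripper_width: -0.001
```

```bash
python3 -c "
from h import *
delta(w(.082,.046,.128))
"
```

```text
t 10.9 st mm [ 83.7  26.6 132.9] F [ 1.75 -2.59 -0.14] w -0.001
d mm [ -1.7 -19.4   4.9] rot deg [ 0.09 -0.36 -0.01]
```

move_arm(rows=[{"tx": -0.003, "ty": -0.006, "tz": 0.002, "ax": 0, "ay": -0.3, "az": 0, "jaw": 255}, {"tx": 0, "ty": -0.007, "tz": 0, "ax": 0, "ay": 0, "az": 0, "jaw": 255}, {"tx": 0, "ty": -0.007, "tz": 0, "ax": 0, "ay": 0, "az": 0, "jaw": 255}])

```text
time: 11.2
tool_pos: [0.6311, 0.0913, 0.1357]
tool_rot: [0.01, 0.996, 0.091, 0.017]
contact_force: [10.3, -5.5, -6.8]
gripper_width: -0.0
```

```bash
python3 -c "
from h import *
delta(w(.081,.083,.128))
"
```

```text
t 11.2 st mm [ 92.2  39.3 135.7] F [10.26 -5.45 -6.76] w -0.0
d mm [-11.4 -43.9   6.4] rot deg [ 1.28 -1.82  0.01]
```

```bash
python3 -c "
from h import *
print(manip.state()['joint_pos'])
for n,(a,b,c,d) in {'side':(130,270,170,320),'scene':(140,290,210,330)}.items():
  f=manip.grab_frame(n); cv2.imwrite('pics/%s6.png'%n,cv2.resize(f['color'][a:b,c:d,::-1],None,fx=4,fy=4,interpolation=cv2.INTER_CUBIC))
f=manip.grab_frame('wrist'); cv2.imwrite('pics/w6.png',f['color'][:,:,::-1])
"
```

```text
[ 0.03479749  0.13571544  1.68834282 -0.01819383  1.28278866  1.42834597]
```

View pics/side6.png

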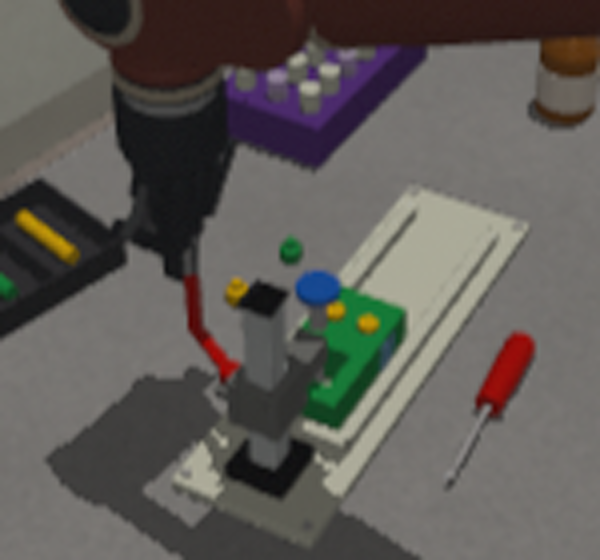

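View pics/scene6.png

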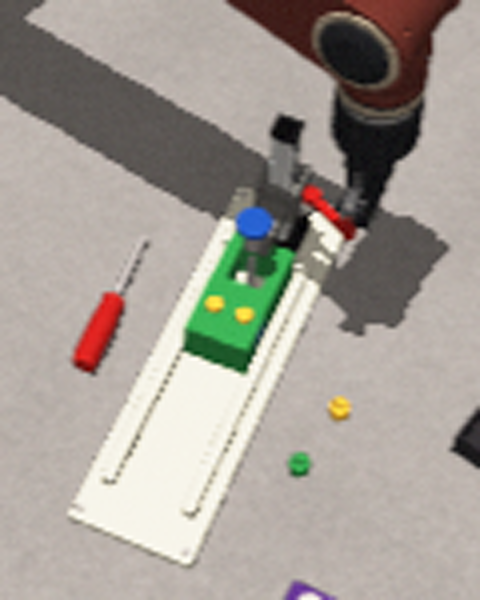

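View pics/w6.png

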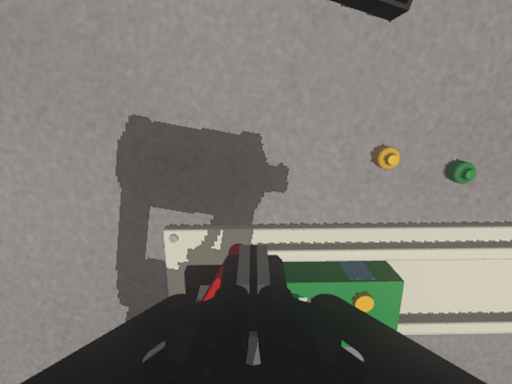

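move_arm(rows=[{"tx": 0, "ty": 0.012, "tz": 0, "ax": 0.6, "ay": -0.9, "az": 0, "jaw": 255}, {"tx": 0, "ty": 0.015, "tz": 0, "ax": 0.6, "ay": -0.8, "az": 0, "jaw": 255}, {"tx": 0, "ty": 0, "tz": 0, "ax": 0, "ay": 0, "az": 0, "jaw": 255}])

```text
time: 11.65
tool_pos: [0.6373, 0.0647, 0.1369]
tool_rot: [-0.001, 0.996, 0.091, 0.001]
contact_force: [0.1, 0.8, 0.1]
gripper_width: -0.002
```

```bash
python3 -c "
from h import *
delta(w(.07,.01,.128))
F=[]
for n,(a,b,c,d) in {'side':(130,270,170,320),'scene':(140,290,210,330)}.items():
  f=manip.grab_frame(n);F.append(f); cv2.imwrite('pics/%s7.png'%n,cv2.resize(f['color'][a:b,c:d,::-1],None,fx=4,fy=4,interpolation=cv2.INTER_CUBIC))
P=[]
for g in F:
  h=cv2.cvtColor(g['color'],cv2.COLOR_RGB2HSV); m=cv2.inRange(h,(100,150,80),(125,255,255)); n,l,s,c=cv2.connectedComponentsWithStats(m)
  e=proj(g,w(0,0,.136)); i=1+np.argmin(np.hypot(*(c[1:]-e).T)); print(s[i],c[i],e); P.append(c[i])
x,r=tri(F,P); print('pad',(st(x)*1e3).round(1),r)
f=manip.grab_frame('wrist'); cv2.imwrite('pics/w7.png',f['color'][:,:,::-1])
"
```

```text
t 11.65 st mm [ 93.5  11.9 136.9] F [0.13 0.81 0.11] w -0.002
d mm [-23.5   1.9   8.8] rot deg [-0.06 -0.14  0.06]
[244 198  11   8  70] [249.02857143 201.58571429] [249.44926738 201.2876887 ]
[269 192   9   8  57] [273.1754386  195.56140351] [273.08986034 195.06978613]
pad [  1.1  -0.3 134. ] [0.00047880015286891754, 0.0004788001528686849]
```

View pics/side7.png

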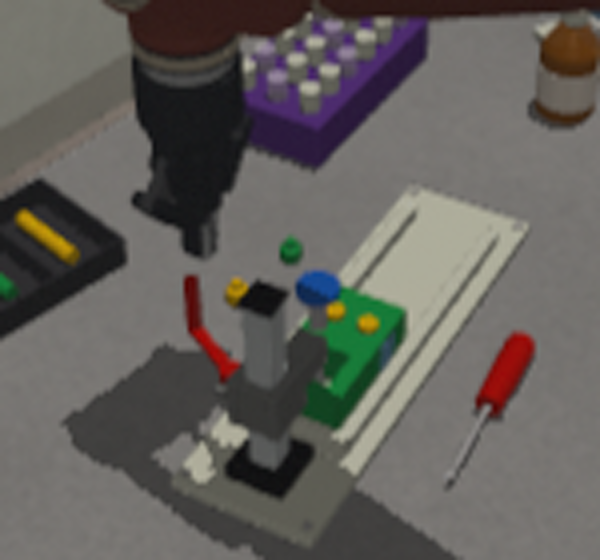

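View pics/scene7.png

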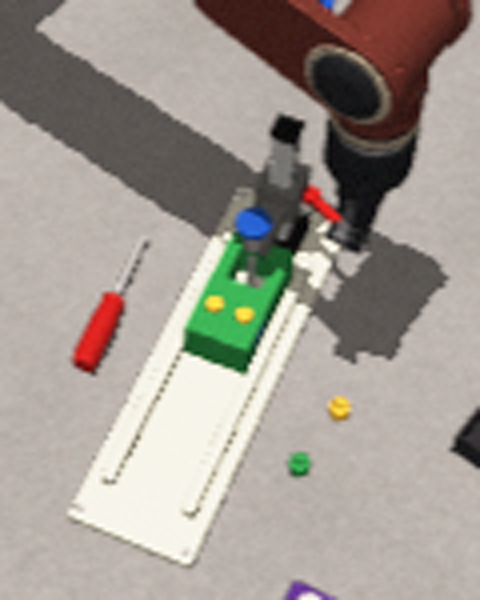

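View pics/w7.png

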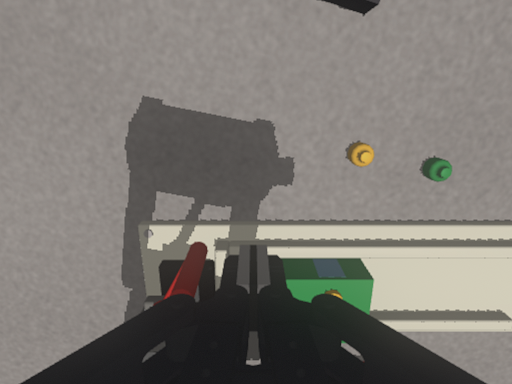

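```bash
python3 -c "
from h import *
f=manip.grab_frame('side');print((st(onz(f,217.3,199.8,.146))*1e3).round(1))
f=manip.grab_frame('wrist');print((st(onz(f,199,250,.146))*1e3).round(1), proj(f,manip.state()['tool_pos']))
delta(w(.076,.02,.126))
"
```

```text
[ 79.3  48.8 146. ]
[104.3  40.  146. ] [253.45270037 261.19113901]
t 11.9 st mm [ 93.   14.2 136.5] F [-0.27  0.02 -0.2 ] w 0.0
d mm [-17.   -5.8  10.5] rot deg [-0.08 -0.15  0.2 ]
```

move_arm(rows=[{"tx": -0.01, "ty": 0.003, "tz": 0.005, "ax": 0, "ay": 0, "az": 0.2, "jaw": 255}, {"tx": -0.008, "ty": 0, "tz": 0.004, "ax": 0, "ay": 0, "az": 0, "jaw": 255}, {"tx": 0, "ty": 0, "tz": 0, "ax": 0, "ay": 0, "az": 0, "jaw": 255}])

```text
time: 12.2
tool_pos: [0.6169, 0.0611, 0.1262]
tool_rot: [-0.001, 0.996, 0.091, 0.001]
contact_force: [-0.9, -0.3, -0.3]
gripper_width: 0.003
```

```bash
python3 -c "
from h import *
delta(w(.078,.03,.126))
"
```

```text
t 12.2 st mm [ 72.8  12.1 126.2] F [-0.89 -0.28 -0.28] w 0.003
d mm [  5.2 -17.9   0.3] rot deg [-0.11 -0.08  0.06]
```

move_arm(rows=[{"tx": 0.003, "ty": -0.01, "tz": 0, "ax": 0, "ay": 0, "az": 0, "jaw": 255}, {"tx": 0.002, "ty": -0.006, "tz": 0, "ax": 0, "ay": 0, "az": 0, "jaw": 255}, {"tx": 0.001, "ty": -0.006, "tz": 0, "ax": 0, "ay": 0, "az": 0, "jaw": 255}, {"tx": 0.001, "ty": -0.004, "tz": 0, "ax": 0, "ay": 0, "az": 0, "jaw": 255}])

```text
time: 12.6
tool_pos: [0.6198, 0.0894, 0.1267]
tool_rot: [-0.0, 0.996, 0.091, 0.002]
contact_force: [2.1, -0.8, -0.8]
gripper_width: -0.002
```

```bash
python3 -c "
from h import *
delta(w(.082,.046,.126))
"
```

```text
t 12.6 st mm [ 80.8  39.4 126.7] F [ 2.07 -0.83 -0.82] w -0.002
d mm [ 1.2 -6.6  0.7] rot deg [ 0.01 -0.23  0.03]
```

move_arm(rows=[{"tx": 0, "ty": -0.005, "tz": 0, "ax": 0, "ay": -0.2, "az": 0, "jaw": 255}, {"tx": 0, "ty": -0.005, "tz": 0, "ax": 0, "ay": 0, "az": 0, "jaw": 255}, {"tx": 0, "ty": -0.005, "tz": 0, "ax": 0, "ay": 0, "az": 0, "jaw": 255}])

```text
time: 12.9
tool_pos: [0.6179, 0.1055, 0.1273]
tool_rot: [0.0, 0.996, 0.091, 0.001]
contact_force: [2.4, -2.5, -0.6]
gripper_width: 0.0
```

```bash
python3 -c "
from h import *
delta(w(.082,.083,.126))
f=manip.grab_frame('side'); cv2.imwrite('pics/side8.png',cv2.resize(f['color'][130:270,170:320,::-1],None,fx=4,fy=4,interpolation=cv2.INTER_CUBIC))
"
```

```text
t 12.9 st mm [ 81.8  55.6 127.3] F [ 2.36 -2.46 -0.63] w 0.0
d mm [  0.2 -27.4   1.2] rot deg [ 0.04 -0.1   0.05]
```

View pics/side8.png

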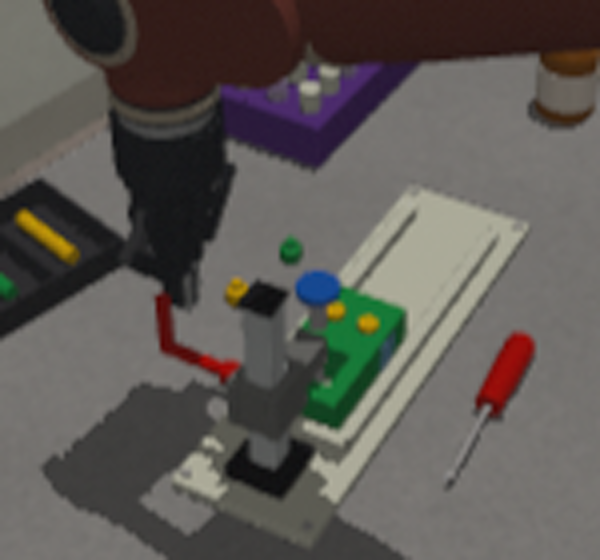

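move_arm(rows=[{"tx": 0, "ty": -0.005, "tz": 0.001, "ax": 0, "ay": 0, "az": 0, "jaw": 255}, {"tx": -0.001, "ty": -0.005, "tz": 0, "ax": 0, "ay": 0, "az": 0, "jaw": 255}, {"tx": -0.001, "ty": -0.005, "tz": 0, "ax": 0, "ay": 0, "az": 0, "jaw": 255}])

```text
time: 13.25
tool_pos: [0.6126, 0.1216, 0.1264]
tool_rot: [-0.0, 0.996, 0.091, 0.001]
contact_force: [1.1, -0.5, 0.2]
gripper_width: 0.001
```

```bash
python3 -c "
from h import *
delta(w(.08,.083,.126))
"
```

```text
t 13.25 st mm [ 79.6  72.4 126.4] F [ 1.08 -0.54  0.19] w 0.001
d mm [  0.5 -10.6   0.4] rot deg [-0.   -0.09  0.06]
```

move_arm(rows=[{"tx": 0, "ty": -0.004, "tz": 0, "ax": 0, "ay": 0, "az": 0, "jaw": 255}, {"tx": -0.001, "ty": -0.003, "tz": 0, "ax": 0, "ay": 0, "az": 0, "jaw": 255}])

```text
time: 13.45
tool_pos: [0.6094, 0.129, 0.1262]
tool_rot: [0.0, 0.996, 0.092, -0.0]
contact_force: [0.6, -0.5, 1.7]
gripper_width: 0.002
```

move_arm(rows=[{"tx": 0, "ty": -0.002, "tz": 0, "ax": 0, "ay": 0, "az": 0, "jaw": 255}, {"tx": 0, "ty": -0.002, "tz": 0, "ax": 0, "ay": 0, "az": 0, "jaw": 255}])

```text
time: 13.65
tool_pos: [0.6078, 0.1328, 0.126]
tool_rot: [0.001, 0.996, 0.092, -0.001]
contact_force: [0.6, -6.9, 1.6]
gripper_width: -0.002
```

move_arm(rows=[{"tx": 0, "ty": -0.002, "tz": 0, "ax": 0, "ay": 0, "az": 0, "jaw": 255}, {"tx": 0, "ty": -0.002, "tz": 0, "ax": 0, "ay": 0, "az": 0, "jaw": 255}])

```text
time: 13.85
tool_pos: [0.6077, 0.1329, 0.1261]
tool_rot: [0.005, 0.996, 0.092, -0.001]
contact_force: [0.7, -8.8, 1.3]
gripper_width: -0.002
```

```bash
python3 -c "
from h import *
delta(w(.08,.083,.126))
"
```

```text
t 13.85 st mm [ 76.7  84.4 126.1] F [ 0.65 -8.76  1.34] w -0.002
d mm [3.3 1.4 0.1] rot deg [0.6  0.16 0.1 ]
```

move_arm(rows=[{"tx": 0, "ty": 0.006, "tz": 0, "ax": 0.3, "ay": 0, "az": 0, "jaw": 255}, {"tx": 0, "ty": 0.015, "tz": 0, "ax": 0.3, "ay": 0, "az": 0, "jaw": 255}, {"tx": 0.01, "ty": 0.015, "tz": 0, "ax": 0, "ay": 0, "az": 0, "jaw": 255}, {"tx": 0, "ty": 0.01, "tz": -0.015, "ax": 0, "ay": 0, "az": 0, "jaw": 255}, {"tx": 0, "ty": 0, "tz": -0.03, "ax": 0, "ay": 0, "az": 0, "jaw": 255}, {"tx": 0, "ty": 0, "tz": -0.035, "ax": 0, "ay": 0, "az": 0, "jaw": 255}, {"tx": 0, "ty": 0, "tz": -0.035, "ax": 0, "ay": 0, "az": 0, "jaw": 255}, {"tx": 0, "ty": 0.01, "tz": -0.03, "ax": 0, "ay": 0, "az": 0, "jaw": 255}, {"tx": 0, "ty": 0.02, "tz": -0.02, "ax": 0, "ay": 0, "az": 0, "jaw": 255}, {"tx": 0, "ty": 0.02, "tz": 0, "ax": 0, "ay": 0, "az": 0, "jaw": 255}, {"tx": 0, "ty": 0.02, "tz": 0, "ax": 0, "ay": 0, "az": 0, "jaw": 255}, {"tx": 0, "ty": 0, "tz": 0, "ax": 0, "ay": 0, "az": 0, "jaw": 255}])

```text
time: 15.05
tool_pos: [0.644, 0.009, 0.308]
tool_rot: [-0.002, 0.996, 0.089, 0.003]
contact_force: [0.2, -0.0, 0.4]
gripper_width: -0.005
```

```bash
python3 -c "
from h import *
delta(w(.08,.083,.126))
F=[]
for n,(a,b,c,d) in {'side':(130,270,170,320),'scene':(140,290,210,330)}.items():
  f=manip.grab_frame(n);F.append(f); cv2.imwrite('pics/%s9.png'%n,cv2.resize(f['color'][a:b,c:d,::-1],None,fx=4,fy=4,interpolation=cv2.INTER_CUBIC))
  cv2.imwrite('pics/%s9full.png'%n,f['color'][:,:,::-1])
  print(n,(proj(f,w(.0776,.1025,.146))-[c,a])*4)
P=[]
for g in F:
  h=cv2.cvtColor(g['color'],cv2.COLOR_RGB2HSV); m=cv2.inRange(h,(100,150,80),(125,255,255)); n,l,s,c=cv2.connectedComponentsWithStats(m)
  e=proj(g,w(0,0,.136)); i=1+np.argmin(np.hypot(*(c[1:]-e).T)); print(s[i],c[i],e); P.append(c[i])
x,r=tri(F,P); print('pad',(st(x)*1e3).round(1),r)
f=manip.grab_frame('wrist'); cv2.imwrite('pics/w9.png',f['color'][:,:,::-1])
"
```

```text
t 15.05 st mm [ 90.1 -44.  308. ] F [ 0.19 -0.04  0.37] w -0.005
d mm [ -11.6 -126.2  182.4] rot deg [-0.23 -0.38 -0.17]
side [149.16631139 325.34593106]
scene [371.67828746 159.53595611]
[244 199   4   5  14] [245.35714286 200.57142857] [249.44926738 201.2876887 ]
[270 192   8   8  53] [273.30188679 195.47169811] [273.08986034 195.06978613]
pad [  6.5   1.3 136.3] [0.005721833518351241, 0.005721833518351239]
```

View pics/side9.png

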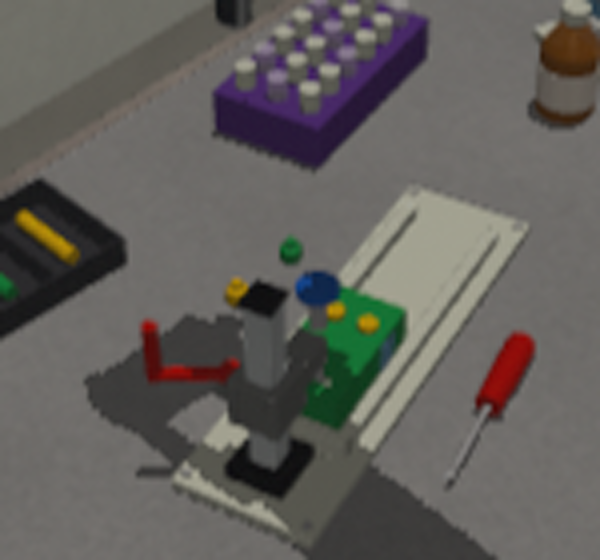

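View pics/scene9.png

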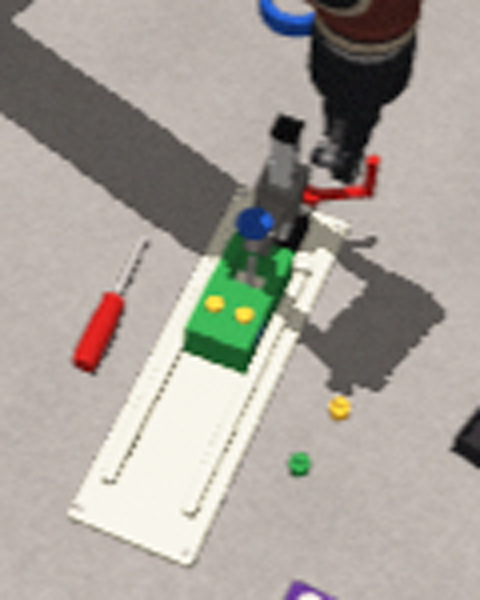

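View pics/scene9full.png

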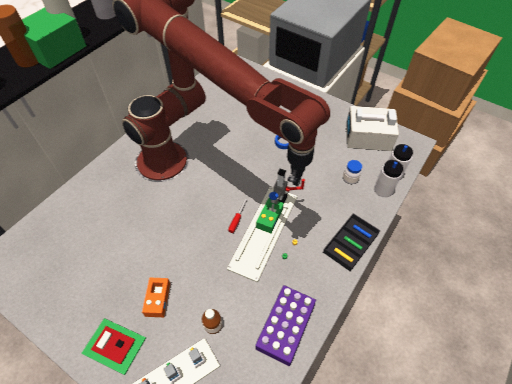

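View pics/w9.png

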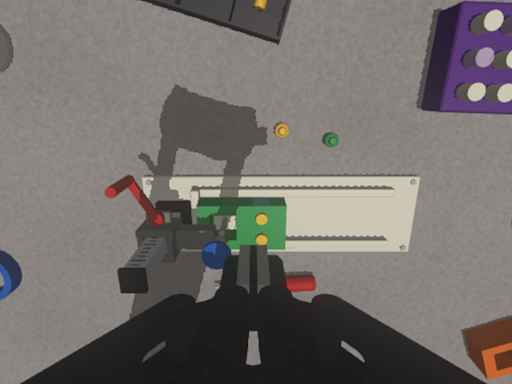

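```bash
python3 -c "
import cv2,numpy as np
def c(fn,off):
  a=cv2.imread(fn)[::1,::1]; h=cv2.cvtColor(a,cv2.COLOR_BGR2HSV)
  m=cv2.inRange(h,(100,120,40),(128,255,255)); n,l,s,ce=cv2.connectedComponentsWithStats(m)
  for i in range(1,n):
    if s[i,4]>300: print(fn,s[i]/4+np.array([off[0],off[1],0,0,0]),ce[i]/4+off)
c('pics/side5.png',(190,150));c('pics/side7.png',(170,130));c('pics/side8.png',(170,130));c('pics/side9.png',(170,130))
for k in (5,7,9): c('pics/scene%d.png'%k,(210,140))
"
```

```text
pics/side5.png [244.   198.5   10.75   8.5  275.  ] [249.12181818 202.49886364]
pics/side7.png [244.   197.75  11.     8.75 298.25] [249.31747695 201.94258173]
pics/side8.png [244.   197.75  11.     8.75 300.5 ] [249.27163062 201.95403494]
pics/side9.png [243.75 198.    11.     8.5  283.25] [249.1478376  202.07987643]
pics/scene5.png [269.5 192.    8.5   8.  220.5] [273.46995465 195.88917234]
pics/scene7.png [269.   191.75   9.25   8.25 236.75] [273.47597677 195.86721225]
pics/scene9.png [275.   140.    13.75   9.   279.5 ] [281.57446333 145.105322  ]
pics/scene9.png [269.25 191.75   9.25   8.25 228.25] [273.67880613 195.80531216]
```

move_arm(rows=[{"tx": -0.02, "ty": -0.005, "tz": 0.01, "ax": 0, "ay": 0, "az": 0, "jaw": 255}, {"tx": -0.025, "ty": -0.012, "tz": 0.02, "ax": 0, "ay": 0, "az": 0, "jaw": 255}, {"tx": -0.025, "ty": -0.012, "tz": 0.03, "ax": 0, "ay": 0, "az": 0, "jaw": 255}, {"tx": -0.015, "ty": -0.01, "tz": 0.03, "ax": 0, "ay": 0, "az": 0, "jaw": 255}, {"tx": 0, "ty": 0, "tz": 0.02, "ax": 0, "ay": 0, "az": 0, "jaw": 255}, {"tx": 0, "ty": 0, "tz": 0, "ax": 0, "ay": 0, "az": 0, "jaw": 255}])

```text
time: 15.8
tool_pos: [0.548, 0.0414, 0.1918]
tool_rot: [-0.005, 0.996, 0.094, 0.001]
contact_force: [-0.8, -0.2, -0.1]
gripper_width: 0.0
```

```bash
python3 -c "
from h import *
delta(w(.0,-.003,.15))
"
```

```text
t 15.8 st mm [  1.5   5.2 191.8] F [-0.84 -0.17 -0.11] w 0.0
d mm [-1.7  8.6 41.7] rot deg [-0.52 -0.2   0.35]
```

move_arm(rows=[{"tx": -0.001, "ty": 0.006, "tz": 0.015, "ax": -0.5, "ay": -0.2, "az": 0.3, "jaw": 255}, {"tx": 0, "ty": 0.002, "tz": 0.015, "ax": 0, "ay": 0, "az": 0, "jaw": 255}, {"tx": 0, "ty": 0, "tz": 0.006, "ax": 0, "ay": 0, "az": 0, "jaw": 255}, {"tx": 0, "ty": 0, "tz": 0, "ax": 0, "ay": 0, "az": 0, "jaw": 255}])

```text
time: 16.2
tool_pos: [0.5502, 0.0336, 0.1552]
tool_rot: [0.0, 0.996, 0.092, 0.001]
contact_force: [-0.2, -0.0, 0.0]
gripper_width: 0.001
```

```bash
python3 -c "
from h import *
delta(w(.0,-.003,.138))
"
```

```text
t 16.2 st mm [  2.3  -2.9 155.2] F [-0.16 -0.    0.04] w 0.001
d mm [-2.3  0.1 17.2] rot deg [ 0.04 -0.13  0.11]
```

move_arm(rows=[{"tx": -0.002, "ty": 0, "tz": 0.006, "ax": 0, "ay": 0, "az": 0, "jaw": 255}, {"tx": 0, "ty": 0, "tz": 0.004, "ax": 0, "ay": 0, "az": 0, "jaw": 255}, {"tx": 0, "ty": 0, "tz": 0.002, "ax": 0, "ay": 0, "az": 0, "jaw": 255}])

```text
time: 16.5
tool_pos: [0.5497, 0.0328, 0.1441]
tool_rot: [0.0, 0.996, 0.092, 0.003]
contact_force: [-0.8, 0.2, 0.3]
gripper_width: -0.002
```

move_arm(rows=[{"tx": 0, "ty": 0, "tz": 0.001, "ax": 0, "ay": 0, "az": 0, "jaw": 255}])

```text
time: 16.6
tool_pos: [0.5498, 0.0328, 0.143]
tool_rot: [0.0, 0.996, 0.091, 0.003]
contact_force: [-0.2, -1.4, -0.3]
gripper_width: -0.002
```

move_arm(rows=[{"tx": 0, "ty": 0, "tz": 0.001, "ax": 0, "ay": 0, "az": 0, "jaw": 255}])

```text
time: 16.7
tool_pos: [0.55, 0.0328, 0.1423]
tool_rot: [0.001, 0.996, 0.091, 0.003]
contact_force: [-0.3, 0.9, 0.2]
gripper_width: -0.0
```

move_arm(rows=[{"tx": 0, "ty": 0, "tz": 0.001, "ax": 0, "ay": -0.3, "az": 0, "jaw": 255}, {"tx": 0, "ty": 0, "tz": 0.001, "ax": 0, "ay": 0, "az": 0, "jaw": 255}, {"tx": 0, "ty": 0, "tz": 0.001, "ax": 0, "ay": 0, "az": 0, "jaw": 255}])

```text
time: 17.0
tool_pos: [0.5504, 0.0328, 0.1397]
tool_rot: [0.001, 0.996, 0.092, 0.001]
contact_force: [-1.0, -0.0, 0.7]
gripper_width: 0.003
```

move_arm(rows=[{"tx": 0, "ty": 0, "tz": 0.001, "ax": 0, "ay": 0, "az": 0, "jaw": 255}])

```text
time: 17.1
tool_pos: [0.5505, 0.0328, 0.1387]
tool_rot: [0.001, 0.996, 0.092, 0.001]
contact_force: [0.3, -0.0, 0.0]
gripper_width: -0.001
```

move_arm(rows=[{"tx": 0, "ty": 0, "tz": 0.0007, "ax": 0, "ay": 0, "az": 0, "jaw": 255}])

```text
time: 17.2
tool_pos: [0.5505, 0.0328, 0.1379]
tool_rot: [0.001, 0.996, 0.092, 0.001]
contact_force: [-0.1, 0.3, -0.1]
gripper_width: 0.002
```

move_arm(rows=[{"tx": 0, "ty": 0, "tz": 0.0007, "ax": 0, "ay": 0, "az": 0, "jaw": 255}])

```text
time: 17.3
tool_pos: [0.5505, 0.0328, 0.1373]
tool_rot: [0.001, 0.996, 0.092, 0.001]
contact_force: [-0.6, 0.1, 1.9]
gripper_width: 0.0
```

move_arm(rows=[{"tx": 0, "ty": 0, "tz": 0.0007, "ax": 0, "ay": 0, "az": 0, "jaw": 255}])

```text
time: 17.4
tool_pos: [0.5505, 0.0328, 0.1369]
tool_rot: [0.001, 0.996, 0.092, 0.001]
contact_force: [-2.2, -0.4, 3.1]
gripper_width: -0.001
```

move_arm(rows=[{"tx": 0, "ty": 0, "tz": 0.0007, "ax": 0, "ay": 0, "az": 0, "jaw": 255}])

```text
time: 17.5
tool_pos: [0.5505, 0.0328, 0.1365]
tool_rot: [0.001, 0.996, 0.092, 0.001]
contact_force: [-2.0, 0.3, 2.5]
gripper_width: 0.002
```

move_arm(rows=[{"tx": 0, "ty": 0, "tz": 0.0007, "ax": 0, "ay": 0, "az": 0, "jaw": 255}])

```text
time: 17.6
tool_pos: [0.5505, 0.0328, 0.1361]
tool_rot: [0.001, 0.996, 0.092, 0.001]
contact_force: [-1.7, -0.1, 2.1]
gripper_width: 0.001
```

move_arm(rows=[{"tx": 0, "ty": 0, "tz": 0.0007, "ax": 0, "ay": 0, "az": 0, "jaw": 255}])

```text
time: 17.7
tool_pos: [0.5506, 0.0328, 0.136]
tool_rot: [0.001, 0.996, 0.092, 0.001]
contact_force: [-3.6, 0.6, 6.6]
gripper_width: 0.002
```

move_arm(rows=[{"tx": 0, "ty": 0, "tz": 0.001, "ax": 0, "ay": 0, "az": 0, "jaw": 255}])

```text
time: 17.8
tool_pos: [0.5506, 0.0328, 0.1359]
tool_rot: [0.001, 0.996, 0.092, 0.0]
contact_force: [-4.3, 1.1, 8.4]
gripper_width: -0.0
```

```bash
python3 -c "
from h import *
delta(w(.0,-.003,.138))
"
```

```text
t 17.8 st mm [  2.4  -3.7 135.9] F [-4.27  1.12  8.38] w -0.0
d mm [-2.4 -0.7 -2.1] rot deg [ 0.11 -0.04  0.09]
```

move_arm(rows=[{"tx": 0, "ty": 0, "tz": -0.004, "ax": 0, "ay": 0, "az": 0, "jaw": 255}, {"tx": 0, "ty": 0, "tz": -0.02, "ax": 0, "ay": 0, "az": 0, "jaw": 255}, {"tx": 0, "ty": 0, "tz": -0.03, "ax": 0, "ay": 0, "az": 0, "jaw": 255}, {"tx": 0.01, "ty": 0, "tz": -0.025, "ax": 0, "ay": 0, "az": 0, "jaw": 255}, {"tx": 0.025, "ty": -0.01, "tz": -0.01, "ax": 0, "ay": 0, "az": 0, "jaw": 255}, {"tx": 0.025, "ty": -0.025, "tz": 0, "ax": 0, "ay": 0, "az": 0, "jaw": 255}, {"tx": 0.01, "ty": -0.03, "tz": 0, "ax": 0, "ay": 0, "az": 0, "jaw": 255}, {"tx": 0, "ty": -0.03, "tz": 0, "ax": 0, "ay": 0, "az": 0, "jaw": 255}, {"tx": 0, "ty": -0.02, "tz": 0, "ax": 0, "ay": 0, "az": 0, "jaw": 255}, {"tx": 0, "ty": -0.01, "tz": 0, "ax": 0, "ay": 0, "az": 0, "jaw": 255}, {"tx": 0, "ty": 0, "tz": 0, "ax": 0, "ay": 0, "az": 0, "jaw": 255}])

```text
time: 18.9
tool_pos: [0.5999, 0.1728, 0.2254]
tool_rot: [0.001, 0.996, 0.09, 0.002]
contact_force: [1.2, -0.7, -0.9]
gripper_width: 0.001
```

```bash
python3 -c "
from h import *
delta(w(.078,.135,.126))
"
```

```text
t 18.9 st mm [ 76.3 125.  225.4] F [ 1.16 -0.68 -0.88] w 0.001
d mm [  1.2 -10.2  99.4] rot deg [ 0.13 -0.27 -0.09]
```

move_arm(rows=[{"tx": 0.002, "ty": -0.015, "tz": 0, "ax": 0, "ay": -0.2, "az": 0, "jaw": 255}, {"tx": 0, "ty": 0, "tz": 0.015, "ax": 0, "ay": 0, "az": 0, "jaw": 255}, {"tx": 0, "ty": 0, "tz": 0.02, "ax": 0, "ay": 0, "az": 0, "jaw": 255}, {"tx": 0, "ty": 0, "tz": 0.01, "ax": 0, "ay": 0, "az": 0, "jaw": 255}, {"tx": 0, "ty": 0, "tz": 0, "ax": 0, "ay": 0, "az": 0, "jaw": 255}])

```text
time: 19.4
tool_pos: [0.5996, 0.1861, 0.1764]
tool_rot: [0.002, 0.996, 0.089, 0.0]
contact_force: [-1.3, 0.0, 0.4]
gripper_width: -0.0
```

```bash
python3 -c "
from h import *
delta(w(.078,.14,.126))
"
```

```text
t 19.4 st mm [ 78.4 138.2 176.4] F [-1.25  0.01  0.42] w -0.0
d mm [-0.4 -2.  50.3] rot deg [ 0.21 -0.02 -0.26]
```

move_arm(rows=[{"tx": 0, "ty": -0.002, "tz": 0.015, "ax": 0.2, "ay": 0, "az": -0.2, "jaw": 255}, {"tx": 0, "ty": 0, "tz": 0.02, "ax": 0, "ay": 0, "az": 0, "jaw": 255}, {"tx": 0, "ty": 0, "tz": 0.01, "ax": 0, "ay": 0, "az": 0, "jaw": 255}, {"tx": 0, "ty": 0, "tz": 0, "ax": 0, "ay": 0, "az": 0, "jaw": 255}])

```text
time: 19.8
tool_pos: [0.5998, 0.1871, 0.1287]
tool_rot: [-0.0, 0.996, 0.09, 0.001]
contact_force: [-0.3, -0.8, 0.5]
gripper_width: 0.001
```

```bash
python3 -c "
from h import *
delta(w(.079,.121,.127))
"
```

```text
t 19.8 st mm [ 78.8 139.2 128.7] F [-0.34 -0.81  0.52] w 0.001
d mm [ 0.2 18.2  1.7] rot deg [-0.01 -0.08 -0.13]
```

move_arm(rows=[{"tx": 0, "ty": 0.008, "tz": 0.001, "ax": 0, "ay": 0, "az": -0.1, "jaw": 255}, {"tx": 0, "ty": 0.006, "tz": 0, "ax": 0, "ay": 0, "az": 0, "jaw": 255}, {"tx": 0.001, "ty": 0.005, "tz": 0, "ax": 0, "ay": 0, "az": 0, "jaw": 255}, {"tx": 0.001, "ty": 0.005, "tz": 0, "ax": 0, "ay": 0, "az": 0, "jaw": 255}])

```text
time: 20.2
tool_pos: [0.608, 0.1634, 0.1299]
tool_rot: [-0.001, 0.996, 0.091, 0.003]
contact_force: [0.5, 2.4, -1.6]
gripper_width: 0.001
```

```bash
python3 -c "
from h import *
delta(w(.082,.1,.127))
"
```

```text
t 20.2 st mm [ 82.6 114.3 129.9] F [ 0.48  2.35 -1.59] w 0.001
d mm [-0.6 14.3  2.9] rot deg [-0.12 -0.36  0.01]
```

move_arm(rows=[{"tx": -0.001, "ty": 0.005, "tz": 0.001, "ax": 0, "ay": -0.3, "az": 0, "jaw": 255}, {"tx": 0, "ty": 0.006, "tz": 0.001, "ax": 0, "ay": 0, "az": 0, "jaw": 255}, {"tx": 0, "ty": 0.006, "tz": 0, "ax": 0, "ay": 0, "az": 0, "jaw": 255}])

```text
time: 20.5
tool_pos: [0.6121, 0.1456, 0.13]
tool_rot: [-0.002, 0.996, 0.091, 0.003]
contact_force: [1.0, 1.4, -0.6]
gripper_width: 0.001
```

```bash
python3 -c "
from h import *
delta(w(.08,.08,.127))
"
```

```text
t 20.5 st mm [ 83.4  96.1 130. ] F [ 1.05  1.39 -0.61] w 0.001
d mm [-3.4 16.1  2.9] rot deg [-0.15 -0.31  0.01]
```

move_arm(rows=[{"tx": -0.003, "ty": 0.006, "tz": 0.001, "ax": 0, "ay": -0.3, "az": 0, "jaw": 255}, {"tx": -0.002, "ty": 0.006, "tz": 0.001, "ax": 0, "ay": 0, "az": 0, "jaw": 255}, {"tx": -0.002, "ty": 0.006, "tz": 0, "ax": 0, "ay": 0, "az": 0, "jaw": 255}])

```text
time: 20.8
tool_pos: [0.6085, 0.1246, 0.1282]
tool_rot: [-0.001, 0.996, 0.091, -0.0]
contact_force: [0.2, 0.0, -0.1]
gripper_width: -0.003
```

```bash
python3 -c "
from h import *
delta(w(.072,.061,.127))
"
```

```text
t 20.8 st mm [ 76.   76.1 128.2] F [ 0.16  0.03 -0.14] w -0.003
d mm [-4.  15.1  1.1] rot deg [-0.12  0.01  0.  ]
```

move_arm(rows=[{"tx": -0.002, "ty": 0.006, "tz": 0.001, "ax": 0, "ay": 0, "az": 0, "jaw": 255}, {"tx": -0.002, "ty": 0.006, "tz": 0, "ax": 0, "ay": 0, "az": 0, "jaw": 255}, {"tx": -0.002, "ty": 0.005, "tz": 0, "ax": 0, "ay": 0, "az": 0, "jaw": 255}])

```text
time: 21.1
tool_pos: [0.6037, 0.1053, 0.1267]
tool_rot: [-0.002, 0.996, 0.091, -0.002]
contact_force: [-3.3, 3.3, 2.3]
gripper_width: -0.0
```

```bash
python3 -c "
from h import *
delta(w(.069,.055,.127))
f=manip.grab_frame('side'); cv2.imwrite('pics/side10.png',cv2.resize(f['color'][130:270,170:320,::-1],None,fx=4,fy=4,interpolation=cv2.INTER_CUBIC))
"
```

```text
t 21.1 st mm [ 67.8  58.  126.7] F [-3.33  3.35  2.34] w -0.0
d mm [ 1.2  3.  -0.4] rot deg [-0.21  0.25 -0.02]
```

View pics/side10.png

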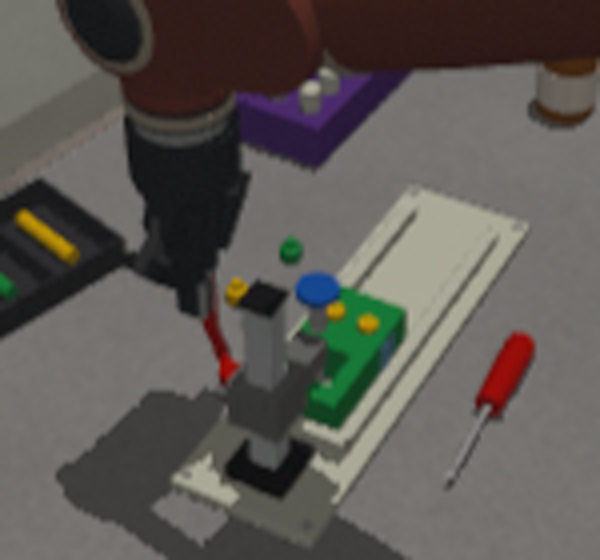

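move_arm(rows=[{"tx": 0.001, "ty": -0.008, "tz": 0, "ax": 0, "ay": 0, "az": 0, "jaw": 255}, {"tx": 0.003, "ty": -0.008, "tz": 0, "ax": 0, "ay": 0, "az": 0, "jaw": 255}, {"tx": 0, "ty": 0, "tz": -0.02, "ax": 0, "ay": 0, "az": 0, "jaw": 255}, {"tx": 0, "ty": 0, "tz": -0.03, "ax": 0, "ay": 0, "az": 0, "jaw": 255}, {"tx": 0, "ty": 0, "tz": -0.03, "ax": 0, "ay": 0, "az": 0, "jaw": 255}, {"tx": 0, "ty": 0.005, "tz": -0.015, "ax": 0, "ay": 0, "az": 0, "jaw": 255}, {"tx": -0.015, "ty": 0.02, "tz": 0, "ax": 0, "ay": 0, "az": 0, "jaw": 255}, {"tx": -0.025, "ty": 0.025, "tz": 0, "ax": 0, "ay": 0, "az": 0, "jaw": 255}, {"tx": -0.02, "ty": 0.02, "tz": 0, "ax": 0, "ay": 0, "az": 0, "jaw": 255}, {"tx": -0.01, "ty": 0.01, "tz": 0, "ax": 0, "ay": 0, "az": 0, "jaw": 255}, {"tx": 0, "ty": 0, "tz": 0, "ax": 0, "ay": 0, "az": 0, "jaw": 255}])

```text
time: 22.25
tool_pos: [0.551, 0.0302, 0.2225]
tool_rot: [0.002, 0.996, 0.093, -0.002]
contact_force: [-0.4, -0.2, -0.4]
gripper_width: -0.004
```

```bash
python3 -c "
from h import *
delta(w(.0,-.003,.15))
"
```

```text
t 22.25 st mm [  2.4  -6.3 222.5] F [-0.4  -0.2  -0.36] w -0.004
d mm [-2.1 -3.6 72.5] rot deg [0.18 0.24 0.27]
```

move_arm(rows=[{"tx": -0.002, "ty": -0.003, "tz": 0.02, "ax": 0.2, "ay": 0.2, "az": 0.2, "jaw": 255}, {"tx": 0, "ty": 0, "tz": 0.025, "ax": 0, "ay": 0, "az": 0, "jaw": 255}, {"tx": 0, "ty": 0, "tz": 0.015, "ax": 0, "ay": 0, "az": 0, "jaw": 255}, {"tx": 0, "ty": 0, "tz": 0.008, "ax": 0, "ay": 0, "az": 0, "jaw": 255}, {"tx": 0, "ty": 0, "tz": 0, "ax": 0, "ay": 0, "az": 0, "jaw": 255}])

```text
time: 22.75
tool_pos: [0.5511, 0.0353, 0.1524]
tool_rot: [-0.001, 0.996, 0.092, 0.001]
contact_force: [-0.2, 0.4, -0.2]
gripper_width: -0.002
```

```bash
python3 -c "
from h import *
delta(w(.0,-.003,.14))
"
```

```text
t 22.75 st mm [  3.5  -1.3 152.4] F [-0.15  0.36 -0.2 ] w -0.002
d mm [-3.5  1.7 12.4] rot deg [-0.07 -0.16  0.15]
```

move_arm(rows=[{"tx": -0.003, "ty": 0.001, "tz": 0.004, "ax": 0, "ay": 0, "az": 0, "jaw": 255}, {"tx": 0, "ty": 0, "tz": 0.003, "ax": 0, "ay": 0, "az": 0, "jaw": 255}, {"tx": 0, "ty": 0, "tz": 0.002, "ax": 0, "ay": 0, "az": 0, "jaw": 255}, {"tx": 0, "ty": 0, "tz": 0.001, "ax": 0, "ay": 0, "az": 0, "jaw": 255}])

```text
time: 23.15
tool_pos: [0.5502, 0.0341, 0.1443]
tool_rot: [-0.0, 0.996, 0.092, 0.003]
contact_force: [-0.1, -0.9, -0.1]
gripper_width: -0.002
```

move_arm(rows=[{"tx": 0, "ty": 0, "tz": 0.001, "ax": 0, "ay": 0, "az": 0, "jaw": 255}])

```text
time: 23.25
tool_pos: [0.5505, 0.0341, 0.1438]
tool_rot: [-0.0, 0.996, 0.092, 0.004]
contact_force: [0.5, 0.0, -0.2]
gripper_width: -0.002
```

move_arm(rows=[{"tx": 0, "ty": 0, "tz": 0.001, "ax": 0, "ay": 0, "az": 0, "jaw": 255}])

```text
time: 23.35
tool_pos: [0.5507, 0.034, 0.143]
tool_rot: [-0.0, 0.996, 0.092, 0.004]
contact_force: [-0.2, 0.3, -0.3]
gripper_width: -0.001
```

move_arm(rows=[{"tx": 0, "ty": 0, "tz": 0.001, "ax": 0, "ay": 0, "az": 0, "jaw": 255}])

```text
time: 23.45
tool_pos: [0.5509, 0.034, 0.1422]
tool_rot: [-0.0, 0.996, 0.092, 0.004]
contact_force: [0.2, 0.4, 0.3]
gripper_width: -0.0
```

move_arm(rows=[{"tx": 0, "ty": 0, "tz": 0.001, "ax": 0, "ay": 0, "az": 0, "jaw": 255}])

```text
time: 23.55
tool_pos: [0.551, 0.0339, 0.1413]
tool_rot: [-0.0, 0.996, 0.092, 0.005]
contact_force: [0.3, 0.7, -0.2]
gripper_width: -0.002
```

move_arm(rows=[{"tx": 0, "ty": 0, "tz": 0.001, "ax": 0, "ay": -0.4, "az": 0, "jaw": 255}, {"tx": 0, "ty": 0, "tz": 0.001, "ax": 0, "ay": 0, "az": 0, "jaw": 255}, {"tx": 0, "ty": 0, "tz": 0.001, "ax": 0, "ay": 0, "az": 0, "jaw": 255}])

```text
time: 23.85
tool_pos: [0.551, 0.0339, 0.1381]
tool_rot: [0.0, 0.996, 0.092, 0.001]
contact_force: [-0.4, 1.2, -0.2]
gripper_width: -0.002
```

move_arm(rows=[{"tx": 0, "ty": 0, "tz": 0.001, "ax": 0, "ay": 0, "az": 0, "jaw": 255}])

```text
time: 23.95
tool_pos: [0.5511, 0.034, 0.137]
tool_rot: [0.0, 0.996, 0.092, 0.001]
contact_force: [0.7, -0.7, -0.1]
gripper_width: 0.001
```

move_arm(rows=[{"tx": 0, "ty": 0, "tz": 0.001, "ax": 0, "ay": 0, "az": 0, "jaw": 255}])

```text
time: 24.05
tool_pos: [0.5511, 0.0339, 0.1359]
tool_rot: [0.0, 0.996, 0.092, 0.001]
contact_force: [-1.3, -0.3, 7.8]
gripper_width: -0.003
```

move_arm(rows=[{"tx": 0, "ty": 0, "tz": 0.001, "ax": 0, "ay": 0, "az": 0, "jaw": 255}])

```text
time: 24.15
tool_pos: [0.5511, 0.0339, 0.1359]
tool_rot: [0.0, 0.996, 0.092, 0.001]
contact_force: [-4.6, 0.0, 8.9]
gripper_width: 0.007
```

move_arm(rows=[{"tx": 0, "ty": 0, "tz": -0.004, "ax": 0, "ay": 0, "az": 0, "jaw": 255}, {"tx": 0, "ty": 0, "tz": -0.02, "ax": 0, "ay": 0, "az": 0, "jaw": 255}, {"tx": 0, "ty": 0.005, "tz": -0.025, "ax": 0, "ay": 0, "az": 0, "jaw": 255}, {"tx": 0.0, "ty": 0.01, "tz": -0.02, "ax": 0, "ay": 0, "az": 0, "jaw": 255}, {"tx": 0.02, "ty": 0.005, "tz": 0, "ax": 0, "ay": 0, "az": 0, "jaw": 255}, {"tx": 0.025, "ty": 0, "tz": 0, "ax": 0, "ay": 0, "az": 0, "jaw": 255}, {"tx": 0.015, "ty": 0, "tz": 0, "ax": 0, "ay": 0, "az": 0, "jaw": 255}, {"tx": 0, "ty": 0, "tz": 0.01, "ax": 0, "ay": 0, "az": 0, "jaw": 255}, {"tx": 0, "ty": 0, "tz": 0.02, "ax": 0, "ay": 0, "az": 0, "jaw": 255}, {"tx": 0, "ty": 0, "tz": 0.02, "ax": 0, "ay": 0, "az": 0, "jaw": 255}, {"tx": 0, "ty": 0, "tz": 0.01, "ax": 0, "ay": 0, "az": 0, "jaw": 255}, {"tx": 0, "ty": 0, "tz": 0, "ax": 0, "ay": 0, "az": 0, "jaw": 255}])

```text
time: 25.35
tool_pos: [0.6138, 0.0247, 0.1445]
tool_rot: [0.0, 0.996, 0.092, 0.001]
contact_force: [-0.3, -0.2, -0.1]
gripper_width: -0.002
```

```bash
python3 -c "
from h import *
delta(w(.064,.01,.125))
f=manip.grab_frame('side'); cv2.imwrite('pics/side11.png',cv2.resize(f['color'][130:270,170:320,::-1],None,fx=4,fy=4,interpolation=cv2.INTER_CUBIC))
for a in (-50,-47,-44,-41): print(a,(proj(f,w(.03+.055*np.cos(np.radians(a)),.075+.055*np.sin(np.radians(a)),.146))-[170,130])*4)
"
```

```text
t 25.35 st mm [ 63.2 -23.2 144.5] F [-0.27 -0.22 -0.08] w -0.002
d mm [  0.9 -33.2  19.5] rot deg [ 0.05 -0.08  0.18]
-50 [217.22608346 272.50319858]
-47 [213.30795364 273.08616794]
-44 [209.4243142  273.80472022]
-41 [205.58471379 274.65732721]
```

View pics/side11.png

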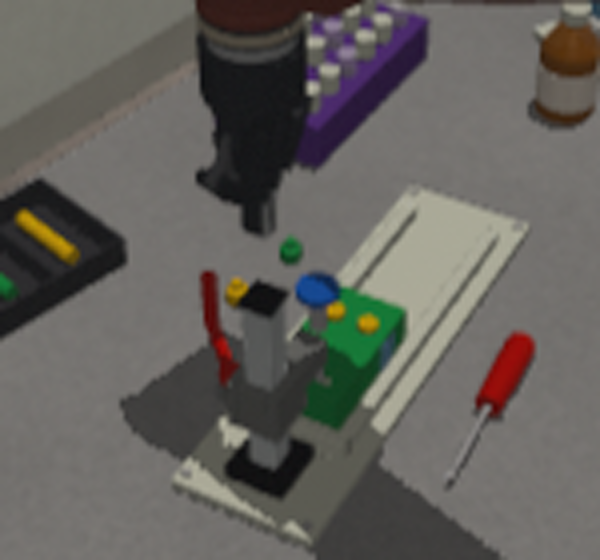

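move_arm(rows=[{"tx": 0.001, "ty": 0, "tz": 0.012, "ax": 0, "ay": 0, "az": 0.2, "jaw": 255}, {"tx": 0, "ty": -0.005, "tz": 0.007, "ax": 0, "ay": 0, "az": 0, "jaw": 255}, {"tx": 0.001, "ty": -0.01, "tz": 0, "ax": 0, "ay": 0, "az": 0, "jaw": 255}, {"tx": 0.001, "ty": -0.006, "tz": 0, "ax": 0, "ay": 0, "az": 0, "jaw": 255}, {"tx": 0, "ty": 0, "tz": 0, "ax": 0, "ay": 0, "az": 0, "jaw": 255}])

```text
time: 25.9
tool_pos: [0.6144, 0.0477, 0.1274]
tool_rot: [0.001, 0.996, 0.091, 0.003]
contact_force: [-0.1, 0.7, -0.8]
gripper_width: 0.0
```

```bash
python3 -c "
from h import *
delta(w(.069,.018,.125))
"
```

```text
t 25.9 st mm [ 67.9  -0.6 127.4] F [-0.07  0.71 -0.84] w 0.0
d mm [  1.  -18.6   2.4] rot deg [ 0.11 -0.37 -0.04]
```

move_arm(rows=[{"tx": 0.001, "ty": -0.008, "tz": 0.002, "ax": 0, "ay": -0.3, "az": 0, "jaw": 255}, {"tx": 0.001, "ty": -0.006, "tz": 0.001, "ax": 0, "ay": 0, "az": 0, "jaw": 255}, {"tx": 0, "ty": 0, "tz": 0, "ax": 0, "ay": 0, "az": 0, "jaw": 255}])

```text
time: 26.2
tool_pos: [0.6146, 0.0636, 0.1255]
tool_rot: [0.001, 0.996, 0.091, 0.002]
contact_force: [0.1, -0.5, -0.3]
gripper_width: 0.001
```

```bash
python3 -c "
from h import *
delta(w(.07,.018,.125))
"
```

```text
t 26.2 st mm [ 71.   15.  125.5] F [ 0.1  -0.52 -0.34] w 0.001
d mm [-1.  -3.   0.5] rot deg [ 0.13 -0.17  0.  ]
```

move_arm(rows=[{"tx": 0.001, "ty": -0.004, "tz": 0.0005, "ax": 0, "ay": -0.1, "az": 0, "jaw": 255}, {"tx": 0.001, "ty": -0.004, "tz": 0.0005, "ax": 0, "ay": 0, "az": 0, "jaw": 255}, {"tx": 0.001, "ty": -0.004, "tz": 0.0005, "ax": 0, "ay": 0, "az": 0, "jaw": 255}])

```text
time: 26.5
tool_pos: [0.6189, 0.074, 0.1257]
tool_rot: [0.004, 0.996, 0.09, 0.005]
contact_force: [4.5, -3.8, -0.9]
gripper_width: 0.002
```

```bash
python3 -c "
from h import *
delta(w(.08,.034,.125))
"
```

```text
t 26.5 st mm [ 77.1  24.5 125.7] F [ 4.53 -3.78 -0.9 ] w 0.002
d mm [ 2.9 -9.5  0.6] rot deg [ 0.54 -0.52 -0.04]
```

move_arm(rows=[{"tx": 0, "ty": -0.004, "tz": 0.0005, "ax": 0.4, "ay": -0.4, "az": 0, "jaw": 255}, {"tx": 0, "ty": -0.004, "tz": 0.0005, "ax": 0, "ay": 0, "az": 0, "jaw": 255}, {"tx": 0, "ty": -0.004, "tz": 0.0005, "ax": 0, "ay": 0, "az": 0, "jaw": 255}])

```text
time: 26.8
tool_pos: [0.6202, 0.0841, 0.1258]
tool_rot: [0.003, 0.996, 0.09, 0.005]
contact_force: [2.2, -2.3, 0.1]
gripper_width: -0.003
```

```bash
python3 -c "
from h import *
delta(w(.082,.046,.125))
"
```

```text
t 26.8 st mm [ 80.2  34.2 125.8] F [ 2.18 -2.29  0.06] w -0.003
d mm [  1.7 -11.8   0.7] rot deg [ 0.44 -0.56 -0.15]
```

move_arm(rows=[{"tx": 0, "ty": -0.005, "tz": 0.0005, "ax": 0.4, "ay": -0.4, "az": 0, "jaw": 255}, {"tx": 0, "ty": -0.005, "tz": 0, "ax": 0, "ay": 0, "az": 0, "jaw": 255}, {"tx": 0, "ty": -0.005, "tz": 0.0005, "ax": 0, "ay": 0, "az": 0, "jaw": 255}, {"tx": 0, "ty": -0.005, "tz": 0, "ax": 0, "ay": 0, "az": 0, "jaw": 255}])

```text
time: 27.2
tool_pos: [0.616, 0.1057, 0.1248]
tool_rot: [-0.0, 0.996, 0.089, 0.001]
contact_force: [1.2, -1.0, -0.2]
gripper_width: 0.001
```

```bash
python3 -c "
from h import *
delta(w(.082,.065,.125))
"
```

```text
t 27.2 st mm [ 80.   56.1 124.8] F [ 1.24 -1.02 -0.22] w 0.001
d mm [ 1.9 -8.9 -0.2] rot deg [-0.03 -0.08 -0.17]
```

move_arm(rows=[{"tx": 0, "ty": -0.005, "tz": 0, "ax": 0, "ay": 0, "az": -0.2, "jaw": 255}, {"tx": 0, "ty": -0.005, "tz": 0, "ax": 0, "ay": 0, "az": 0, "jaw": 255}, {"tx": 0, "ty": -0.005, "tz": 0, "ax": 0, "ay": 0, "az": 0, "jaw": 255}, {"tx": 0, "ty": -0.004, "tz": 0, "ax": 0, "ay": 0, "az": 0, "jaw": 255}])

```text
time: 27.6
tool_pos: [0.6104, 0.1267, 0.124]
tool_rot: [-0.0, 0.996, 0.092, -0.001]
contact_force: [-0.8, -1.2, 0.4]
gripper_width: 0.004
```

move_arm(rows=[{"tx": 0, "ty": -0.003, "tz": 0, "ax": 0, "ay": 0, "az": 0, "jaw": 255}, {"tx": 0, "ty": -0.003, "tz": 0, "ax": 0, "ay": 0, "az": 0, "jaw": 255}])

```text
time: 27.8
tool_pos: [0.6083, 0.1329, 0.1235]
tool_rot: [-0.0, 0.996, 0.092, -0.003]
contact_force: [0.4, -5.1, 0.8]
gripper_width: -0.003
```

```bash
python3 -c "
from h import *
delta(w(.078,.084,.125))
"
```

```text
t 27.8 st mm [ 77.4  84.3 123.5] F [ 0.44 -5.09  0.79] w -0.003
d mm [ 0.6  0.3 -1.5] rot deg [-0.03  0.3   0.14]
```

One more nudge against the stop, then retreat.

move_arm(rows=[{"tx": 0, "ty": -0.002, "tz": 0, "ax": 0, "ay": 0.2, "az": 0, "jaw": 255}, {"tx": 0, "ty": -0.002, "tz": 0, "ax": 0, "ay": 0, "az": 0, "jaw": 255}])

```text
time: 28.0
tool_pos: [0.6083, 0.1331, 0.1235]
tool_rot: [0.005, 0.996, 0.092, -0.001]
contact_force: [0.6, -8.8, 1.7]
gripper_width: -0.002
```

move_arm(rows=[{"tx": 0, "ty": 0.005, "tz": 0, "ax": 0.3, "ay": 0, "az": 0, "jaw": 255}, {"tx": 0, "ty": 0.012, "tz": 0, "ax": 0.3, "ay": 0, "az": 0, "jaw": 255}, {"tx": 0, "ty": 0.012, "tz": 0, "ax": 0, "ay": 0, "az": 0, "jaw": 255}, {"tx": 0, "ty": 0.005, "tz": -0.015, "ax": 0, "ay": 0, "az": 0, "jaw": 255}, {"tx": 0, "ty": 0, "tz": -0.03, "ax": 0, "ay": 0, "az": 0, "jaw": 255}, {"tx": 0, "ty": 0, "tz": -0.03, "ax": 0, "ay": 0, "az": 0, "jaw": 255}, {"tx": 0, "ty": 0.01, "tz": -0.01, "ax": 0, "ay": 0, "az": 0, "jaw": 255}, {"tx": -0.02, "ty": 0.015, "tz": 0, "ax": 0, "ay": 0, "az": 0, "jaw": 255}, {"tx": -0.025, "ty": 0.015, "tz": 0, "ax": 0, "ay": 0, "az": 0, "jaw": 255}, {"tx": -0.02, "ty": 0.01, "tz": 0, "ax": 0, "ay": 0, "az": 0, "jaw": 255}, {"tx": -0.01, "ty": 0, "tz": 0, "ax": 0, "ay": 0, "az": 0, "jaw": 255}, {"tx": 0, "ty": 0, "tz": 0, "ax": 0, "ay": 0, "az": 0, "jaw": 255}])

```text
time: 29.2
tool_pos: [0.5502, 0.0283, 0.2153]
tool_rot: [-0.003, 0.996, 0.09, 0.001]
contact_force: [-0.1, 0.6, 0.5]
gripper_width: -0.0
```

```bash
python3 -c "
from h import *
delta(w(.0,-.003,.15))
"
```

```text
t 29.2 st mm [  1.2  -8.1 215.3] F [-0.12  0.59  0.49] w -0.0
d mm [-1.5 -4.7 65.4] rot deg [-0.32 -0.19 -0.06]
```

move_arm(rows=[{"tx": -0.001, "ty": -0.004, "tz": 0.02, "ax": -0.3, "ay": -0.2, "az": 0, "jaw": 255}, {"tx": -0.001, "ty": 0, "tz": 0.02, "ax": 0, "ay": 0, "az": 0, "jaw": 255}, {"tx": 0, "ty": 0, "tz": 0.015, "ax": 0, "ay": 0, "az": 0, "jaw": 255}, {"tx": 0, "ty": 0, "tz": 0.006, "ax": 0, "ay": 0, "az": 0, "jaw": 255}, {"tx": 0, "ty": 0, "tz": 0, "ax": 0, "ay": 0, "az": 0, "jaw": 255}])

```text
time: 29.7
tool_pos: [0.5504, 0.0332, 0.1532]
tool_rot: [-0.001, 0.996, 0.091, 0.002]
contact_force: [-0.1, 0.2, 0.4]
gripper_width: -0.001
```

```bash
python3 -c "
from h import *
delta(w(.0,-.003,.138))
"
```

```text
t 29.7 st mm [  2.3  -3.3 153.2] F [-0.05  0.25  0.39] w -0.001
d mm [-2.4 -0.3 15.2] rot deg [-0.04 -0.22 -0.01]
```

move_arm(rows=[{"tx": -0.002, "ty": 0, "tz": 0.005, "ax": 0, "ay": 0, "az": 0, "jaw": 255}, {"tx": 0, "ty": 0, "tz": 0.004, "ax": 0, "ay": 0, "az": 0, "jaw": 255}, {"tx": 0, "ty": 0, "tz": 0.003, "ax": 0, "ay": -0.2, "az": 0, "jaw": 255}, {"tx": 0, "ty": 0, "tz": 0.001, "ax": 0, "ay": 0, "az": 0, "jaw": 255}, {"tx": 0, "ty": 0, "tz": 0.001, "ax": 0, "ay": 0, "az": 0, "jaw": 255}])

```text
time: 30.2
tool_pos: [0.5502, 0.0329, 0.1406]
tool_rot: [-0.0, 0.996, 0.091, 0.002]
contact_force: [-0.4, 0.8, 0.3]
gripper_width: 0.001
```

move_arm(rows=[{"tx": 0, "ty": 0, "tz": 0.001, "ax": 0, "ay": 0, "az": 0, "jaw": 255}])

```text
time: 30.3
tool_pos: [0.5504, 0.0329, 0.1397]
tool_rot: [-0.0, 0.996, 0.091, 0.002]
contact_force: [0.1, 0.4, 0.3]
gripper_width: -0.0
```

move_arm(rows=[{"tx": 0, "ty": 0, "tz": 0.001, "ax": 0, "ay": 0, "az": 0, "jaw": 255}])

```text
time: 30.4
tool_pos: [0.5506, 0.0329, 0.139]
tool_rot: [-0.0, 0.996, 0.091, 0.002]
contact_force: [-0.7, 0.1, -0.7]
gripper_width: -0.002
```

move_arm(rows=[{"tx": 0, "ty": 0, "tz": 0.001, "ax": 0, "ay": 0, "az": 0, "jaw": 255}])

```text
time: 30.5
tool_pos: [0.5507, 0.0329, 0.138]
tool_rot: [0.0, 0.996, 0.091, 0.003]
contact_force: [-0.8, -0.8, -0.1]
gripper_width: -0.004
```

move_arm(rows=[{"tx": 0, "ty": 0, "tz": 0.0007, "ax": 0, "ay": -0.2, "az": 0, "jaw": 255}])

```text
time: 30.6
tool_pos: [0.5506, 0.0328, 0.1373]
tool_rot: [0.0, 0.996, 0.091, 0.001]
contact_force: [0.4, 0.9, -0.0]
gripper_width: 0.005
```

move_arm(rows=[{"tx": 0, "ty": 0, "tz": 0.0006, "ax": 0, "ay": 0, "az": 0, "jaw": 255}])

```text
time: 30.7
tool_pos: [0.5507, 0.0328, 0.1367]
tool_rot: [0.0, 0.996, 0.091, 0.001]
contact_force: [-0.4, 0.3, -0.9]
gripper_width: -0.002
```

move_arm(rows=[{"tx": 0, "ty": 0, "tz": 0.0006, "ax": 0, "ay": 0, "az": 0, "jaw": 255}])

```text
time: 30.8
tool_pos: [0.5507, 0.0329, 0.1361]
tool_rot: [0.0, 0.996, 0.091, 0.001]
contact_force: [0.9, -0.4, -0.3]
gripper_width: -0.0
```

move_arm(rows=[{"tx": 0, "ty": 0, "tz": 0.0006, "ax": 0, "ay": 0, "az": 0, "jaw": 255}])

```text
time: 30.9
tool_pos: [0.5508, 0.0328, 0.1359]
tool_rot: [0.0, 0.996, 0.091, 0.001]
contact_force: [-2.3, 0.3, 4.5]
gripper_width: -0.001
```

Contact comes exactly at the bottomed height, so the slide stayed down. Now retreat well clear and check.

move_arm(rows=[{"tx": 0, "ty": 0, "tz": -0.004, "ax": 0, "ay": 0, "az": 0, "jaw": 255}, {"tx": 0, "ty": 0, "tz": -0.02, "ax": 0, "ay": 0, "az": 0, "jaw": 255}, {"tx": 0, "ty": 0.005, "tz": -0.03, "ax": 0, "ay": 0, "az": 0, "jaw": 255}, {"tx": 0, "ty": 0.02, "tz": -0.035, "ax": 0, "ay": 0, "az": 0, "jaw": 255}, {"tx": 0, "ty": 0.03, "tz": -0.035, "ax": 0, "ay": 0, "az": 0, "jaw": 255}, {"tx": 0, "ty": 0.04, "tz": -0.03, "ax": 0, "ay": 0, "az": 0, "jaw": 255}, {"tx": 0, "ty": 0.04, "tz": -0.02, "ax": 0, "ay": 0, "az": 0, "jaw": 255}, {"tx": 0, "ty": 0.04, "tz": 0, "ax": 0, "ay": 0, "az": 0, "jaw": 255}, {"tx": 0, "ty": 0.03, "tz": 0, "ax": 0, "ay": 0, "az": 0, "jaw": 255}, {"tx": 0, "ty": 0.015, "tz": 0, "ax": 0, "ay": 0, "az": 0, "jaw": 255}, {"tx": 0, "ty": 0, "tz": 0, "ax": 0, "ay": 0, "az": 0, "jaw": 255}, {"tx": 0, "ty": 0, "tz": 0, "ax": 0, "ay": 0, "az": 0, "jaw": 255}])

```text
time: 32.1
tool_pos: [0.5914, -0.1899, 0.3177]
tool_rot: [0.001, 0.996, 0.093, 0.001]
contact_force: [0.3, 0.1, 0.2]
gripper_width: -0.0
```

```bash
python3 -c "
from h import *
delta(w(.0,-.003,.138))
for n,(a,b,c,d) in {'side':(130,270,170,320),'scene':(140,290,210,330)}.items():
  f=manip.grab_frame(n); cv2.imwrite('pics/%s12.png'%n,cv2.resize(f['color'][a:b,c:d,::-1],None,fx=4,fy=4,interpolation=cv2.INTER_CUBIC))
  cv2.imwrite('pics/%s12full.png'%n,f['color'][:,:,::-1])
  print(n,[((proj(f,w(.03+.055*np.cos(np.radians(a1)),.075+.055*np.sin(np.radians(a1)),.146))-[c,a])*4).round(1) for a1 in (30,26)])
# bystander shifts vs start
for n in ('scene','side'):
  A=cv2.imread('pics/%s0.png'%n);B=cv2.imread('pics/%s12full.png'%n)
  for lab,lo,hi in [('orange/amber',(5,150,90),(20,255,255)),('blue',(100,150,80),(125,255,255)),('yellow',(21,150,120),(32,255,255)),('green',(55,120,60),(80,255,255)),('red',(0,180,100),(4,255,255))]:
    for I in (A,B):
      m=cv2.inRange(cv2.cvtColor(I,cv2.COLOR_BGR2HSV),lo,hi);k,l,s,c=cv2.connectedComponentsWithStats(m)
      print(n,lab,[(c[i].round(1).tolist(),int(s[i,4])) for i in range(1,k) if 12<s[i,4]<600])
"
```

```text
t 32.1 st mm [   2.3 -230.1  317.7] F [0.3  0.08 0.21] w -0.0
d mm [  -1.9 -227.6  179.1] rot deg [ 0.16 -0.13  0.22]
side [array([149.1, 325.3]), array([149.7, 321.5])]
scene [array([371.7, 159.5]), array([372.3, 162.8])]
scene orange/amber [([6.2, 10.9], 172), ([4.6, 35.4], 60), ([211.2, 320.4], 172)]
scene orange/amber [([5.5, 20.1], 297), ([211.3, 320.4], 174)]
scene blue [([366.2, 24.5], 21), ([283.7, 140.3], 171), ([404.7, 147.6], 18), ([354.2, 166.1], 144), ([394.7, 163.9], 19), ([273.8, 184.7], 55), ([361.9, 230.7], 77)]
scene blue [([365.4, 28.1], 35), ([283.8, 140.4], 169), ([404.6, 147.7], 19), ([354.2, 166.1], 144), ([394.7, 163.9], 19), ([273.2, 195.8], 50), ([361.9, 230.7], 77)]
scene yellow [([255.6, 231.4], 15), ([263.0, 234.5], 16), ([294.5, 241.4], 17), ([343.5, 254.5], 68)]
scene yellow [([263.3, 215.5], 14), ([270.5, 218.3], 14), ([294.5, 241.4], 17), ([343.5, 254.4], 69)]
scene green [([229.6, 0.6], 18), ([383.3, 17.4], 425), ([368.6, 15.9], 27), ([376.8, 53.8], 36), ([261.8, 230.9], 499), ([352.8, 242.4], 80), ([284.4, 255.8], 20)]
scene green [([229.6, 0.6], 18
[... 582 characters left out ...]
8], 26), ([365.0, 168.6], 478)]
side blue [([248.8, 184.4], 75), ([149.3, 206.1], 70), ([35.8, 233.4], 16), ([118.2, 255.2], 302), ([207.8, 347.6], 478)]
side blue [([248.9, 201.6], 73), ([149.4, 206.1], 69), ([35.8, 233.4], 16), ([118.2, 255.1], 299), ([207.6, 347.7], 470)]
side yellow [([181.0, 188.1], 54), ([272.0, 196.3], 14)]
side yellow [([181.0, 188.0], 53), ([228.9, 201.6], 17), ([261.5, 210.3], 14)]
side green [([369.4, 147.0], 71), ([242.1, 192.4], 25), ([165.9, 197.2], 74)]
side green [([387.6, 153.4], 318), ([242.1, 192.4], 25), ([165.9, 197.2], 73), ([257.1, 219.0], 388)]
side red [([224.1, 200.0], 36), ([296.4, 221.9], 120)]
side red [([300.4, 217.0], 24), ([219.8, 223.0], 47)]
```

View pics/side12.png

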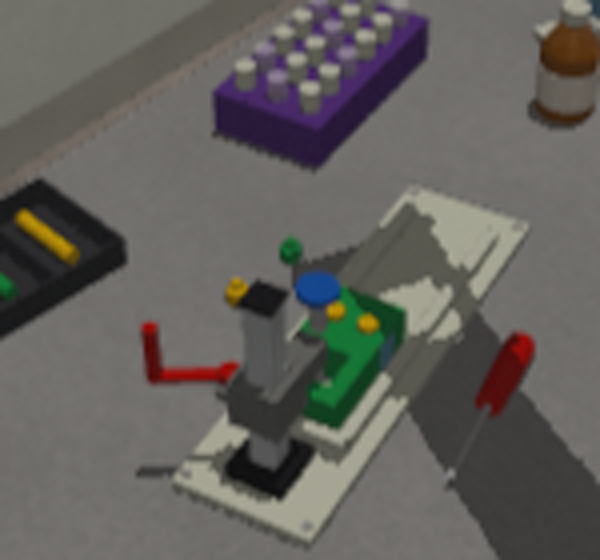

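View pics/scene12.png

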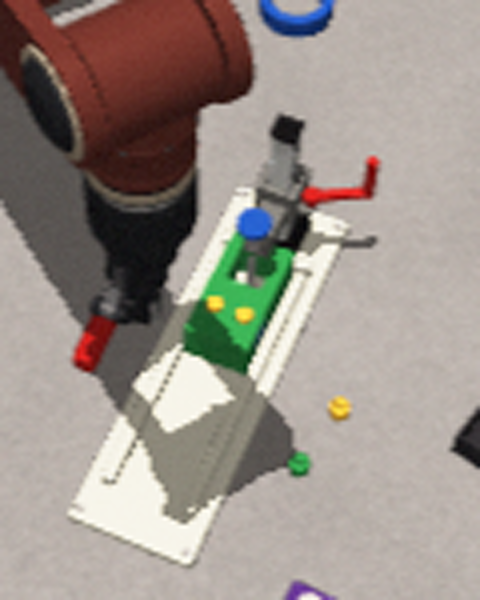

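```bash
python3 -c "
from plant import manip
print(manip.job_done())"
```

```text
the job is handed in; nothing more can be done
None
```

I pushed the green block home against the end stop and pressed the pad until the probe touched the well floor. I then swung the lock lever fully over, backed the arm off, and handed the job in at about 32 s.

**Redo:** on my first locking attempt the finger caught the peg off-centre. A touch on the pad afterwards showed the slide about 1.4 mm too high, and it still pressed down with the lever locked over. I unlocked the lever to about 43° on the −y side, pressed the pad to the bottom again and relocked it.

**Last checks:**
- **Block:** it stopped firmly with 9–13 N on the tool. The station-frame tail position came to about −84 to −85 mm, where −85 is home. My first camera reading of the tail gave −91; I had taken the bottom edge of the face for the top.
- **Probe:** the pad bottomed at 135.9 mm, against about 136 expected. After relocking, a light touch met the pad at the same 135.9 mm, so the slide stayed down.
- **Lever:** it met its stop at 7–9 N. In both cameras the peg is where a lever at 30° (fully locked) should put it, within about half a pixel.
- **Loose things:** the bottle, jar, tape roll and both nuts show no shift between the first and last pictures. The screwdriver was partly hidden or in shadow in the last ones, so its position is only judged by eye. For the orange spare I compared no clear before-and-after position; the arm stayed well above it.

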